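Return the loaned backup drives: hang the tag, tilt the pile into its case, shut the lid

TASK

The three portable drives are back from loan. Take the wooden loan tag off the pile and hang it by its hole on the slanting peg of the tag stand, then lift the three drives together as one pile, tilt the pile into their open case with the front end tucked under the lip of the front wall so that the drives lie flat on the floor of the case in the same order, and shut the lid. Leave the stapler, pink sticky notes, scissors and card pack where they are.

Things in the scene. Friction and masses are not known exactly. Their poses are not given: they have to be found in the camera images.
- tag: Loan tag: flat pale-wood plate with a round hole at one end and a blank paper label, 140 long (x), 50 wide (y), 6 thick (z), 45 g. Origin: centre of its underside. Starts flat on the pile, hole end (+x) away from the robot; the other end juts 35 to 50 mm out over the pile's near end, where it can be gripped by its 50 mm width (e.g. at 52 mm behind the origin).
- tag_hole (a point): Centre of the tag's hole, 26 mm in diameter, straight through the 6 mm plate; 52 mm from the tag's origin along +x, halfway through the thickness. It is loose on the 8 mm peg: the tag need not be quite square to the peg as it goes on (20 degrees off is fine).
- peg: Peg of the tag stand: bare steel rod, 8 mm in diameter, round end. Origin on its axis where it leaves the upright plate, 165 mm above the desk; z runs out along the peg, which slants 50 degrees above the level towards the stand's front (-x); y is level. The hole goes over the tip and along the peg; let go, the tag swings down and hangs against the upright.
- peg_tip (a point): Free end of the peg, 79 mm from the peg's origin along its axis, about 225 mm above the desk.
- stand: Tag stand of dark steel, fixed to the desk: foot 90 x 90 x 10 and an upright plate 44 wide (y), 5 thick (x), its top 198 mm above the desk, its front face 20 mm behind (+x of) the origin. Origin: centre of the underside; -x is its front, where the peg slants out, roughly towards the robot.
- drive_1: Bottom drive of the pile: portable drive, aluminium with black end caps, 100 long (x), 60 wide (y), 10 thick (z), about 110 g. Origin: centre of its underside. The three drives are loose and alike, stacked within a few mm to a pile 30 high; grip by the 60 mm width at mid-length with the fingertips right down at the desk, or the bottom one slips out.
- drive_2: Middle drive, like drive_1; starts on top of it. Origin: centre of its underside.
- drive_3: Top drive, like drive_1; starts on top of drive_2, under the tag. Origin: centre of its underside.
- case: Grey plastic storage case, fixed to the desk, 118 long (x), 75 wide (y), rim 43 above the desk. Origin: centre of its underside; -x is its front, roughly towards the robot. Inside 108 x 65, 37 deep; walls 5, floor 6. Both long walls have a cut-out 58 wide at mid-length, down to the inner floor, for fingers at the sides of the pile.
- case_lip (a point): Middle of the edge of the lip, at the height of its underside. The lip, 3 thick, runs along the top of the front wall and reaches 9 mm in over the space, its underside 34 mm above the inner floor. The mouth is only 99 mm, so the pile goes in with its front end low, tilted 20 to 25 degrees, under the lip, and then the far end is lowered.
- case_seat (a point): Centre of the case's inner floor, 6 mm above the desk, axes as the case. With the pile in, each drive's origin is within about 4 mm of it sideways and drives 1, 2, 3 lie 0, 10 and 20 mm above it.
- case_lid_hinge (a point): Middle of the lid's hinge line (along y) at the far wall: 64 mm behind the case's origin (+x), 45.5 mm above the desk.
- case_lid (a joint): Lid angle, rad: 0 shut, 2.1 to 2.3 at the start (standing open behind the case, leaning back). Plate reaching 132 mm from the hinge with its tab, 75 wide, 5 thick; shut, its top is 49 mm above the desk. A stiff hinge holds it at any angle; about 2 N at its middle moves it: it can be pushed over from behind, then pressed down.
- stapler: Bystander, loose, not to be moved: black desk stapler, 152 x 38 x 51. Origin at the centre of its underside.
- sticky_pad_2: Bystander, loose, not to be moved: pink block of square sticky notes, 77 x 77 x 26. Origin at the centre of its underside.
- scissors: Bystander, loose, not to be moved: pair of scissors with blue handles lying flat, 87 x 199 x 9. Origin at the centre of its underside.
- card_pack: Bystander, loose, not to be moved: banded pack of grey sample cards, 79 x 244 x 21. Origin at the centre of its underside.

How it is judged:
By the outcome, as a careful person would: the job done as asked, in the order asked, and still so for the second after the job is handed in, with the robot touching nothing.
It also fails if it takes over 72 s, if anything falls off the work surface, if the arm or the gripper's body presses on something with over 40 N, if the wrist force passes 120 N, or if a joint passes its speed limit or range.

ROBOT

A 6-joint arm with a two-finger parallel gripper is mounted at the origin on a cart in front of the work surface, level with it; the furniture and walls round the work are solid. World frame = base frame: x ahead of the robot, y to its left, z up, the work surface at z = 0. Lengths are in m, angles in degrees, forces in N, time in s.
With the tool pointing down it reaches from about 0.3 to 0.75 m from the base axis. Payload 8.5 kg.
Tool frame: the origin (TCP) lies midway between the tips of the shut fingers; the grasp point (between the pads) lies 19 mm behind it (env.pinch_z is the z of the grasp point in the tool frame, in m); z points along the fingers, y is the line along which they close (so a half turn about z gives the same grasp; the last joint's range is limited). The gripper opens to 85 mm and grips with 20 to 120 N. Pads are 22 mm wide; open, the fingers measure 114 mm over their backs; the gripper's body (76 mm by 85 mm) begins 54 mm behind the grasp point. The pads swing forward as they close: fully open they stand 13 mm farther back than shut.
Start: joints at [-82.81, 21.807, 74.336, -0, 83.858, -12.336], TCP at [0.184, -0.518, 0.231] pointing down, gripper open.
Joint ranges: [-178.18, 178.18], [-50.72, 133.34], [12.68, 142.11], [-81.47, 261.47], [9.98, 163.14], [-165.26, 165.26]. Speed limits (degrees/s): [136.94, 136.94, 180, 180, 180, 180].

INTERFACE

Orientations are given as a 3x3 rotation matrix whose columns are the frame's x, y, z axes.
In Python, from rig import env gives the robot as it stands.
- The arm moves only by the tool arm_command, never from a script. Its argument "deltas" is a list of rows, each an object of numbers: "rx", "ry", "rz": the turn, a rotation vector about the tool's x, y, z in rad; "dx", "dy", "dz": the shift along the tool's x, y, z in m; "fingers": the finger opening in m, from 0 to 0.0854. In form: [{"rx": .., "ry": .., "rz": .., "dx": .., "dy": .., "dz": .., "fingers": ..}, ...]. A call has 1 to 12 rows; each row shifts and turns the commanded pose from where the row before left it, along the tool's axes as they then stand; what a row does not reach is not made up. A row lasts 1/10 s, in which the tool goes at most 50 mm and 8.59 degrees, less where a joint would pass 70% of its speed; a pose out of reach is approached as far as the arm can. A call is refused whole if a number of a shift passes 0.05 or a number of a turn 0.15, either way. A call with a gripper value outside its range is refused whole. The fingers move at their own pace and stop on an object; "squeeze" is the grip in N (left out, the last holds). Time passes only in rows, so rows that do not move let the fingers close. It gives the time, the measured TCP pose, the force, the opening and the grip force at its end, in the units of the state.
- env.observe(): the state, without advancing time (a new reading comes with each control period).
- env.get_image(name): name is "side" or "top"; returns a dict with "color" (400x640x3 uint8, blue, green, red), "camera_matrix" (3x3 intrinsics, pixels), "k1" (the pictures are not rectified: a ray, as slopes to the right and down, at radius r is drawn at 1 + k1 r^2 times it, then the intrinsics apply), "eye" and "orientation" of the camera in the world. Camera axes: x right, y up, looking along -z (the intrinsics and any distortion apply to the point x, -y, -z); pixel columns grow to the right and rows downward; lengths in m; the calibration is good to about 2 mm. A picture is of the moment at which its call begins. There is no depth.
- env.close_job(): hands the job in; it is judged then, once.
Trained networks look in a picture, given as the dict that the camera call returned (one of the last four; its "shot" number tells which), for a name from the list of things; names that differ only in an ending like _2 or _b are one class to them, and where a whole thing is asked for, a point or a joint stands for the part that bears it (a point fixed in the world has none). Each returns a list of dicts, best first, with "p" (0 to 1); they miss things now and then, are a little off and sometimes report something else, mostly with a low value. They report only what shows in the picture. A call takes as long as a camera call.
- env.look_for(query, picture): "box" ([left, top, right, bottom] in pixels, round what is visible of it).
- env.tip_of(query, picture): "location" ([column, row] in pixels: a listed point, or the origin of a listed thing).
The state is a dict: "time_s": time; "q": joint angles; "qvel": joint speeds; "joint_efforts": joint torques, N m; "position": TCP position; "tool_rot": TCP orientation; "ft_force": force on the tool from outside, world axes, zero at the start; "wrist_torque": the same for the moment, N m; "grip_width": finger opening in m; "gripper_force": force on a finger pad.
Only numpy, scipy, OpenCV 4.12 (cv2) and the standard library are available. Lean on these libraries where they do the work, as an engineer would, in place of code of your own. Each camera call takes 0.05 s, during which the arm holds its last target. There are 200 camera calls.

## Working session

There is one attempt and no reset: what is moved stays moved. The work goes in short steps, Python scripts to look and compute and a tool call to move; the robot and the scene stay as the last step left them, time stands still between calls to the robot, and variables do not carry over. Pictures are saved under pics/ and viewed, at most 10 in all, crops included, and the job is handed in when it is done.

Besides the shell and the picture viewer there is one more tool, called after ">>>" as a command line: name --argument value ..., lists and objects as JSON in quotes. arm_command: Moves the arm, as the interface text tells. Its arguments: {"type":"object","properties":{"deltas":{"type":"array"},"squeeze":{"type":"number"}},"required":["deltas"]}

```bash
ls; mkdir -p pics; cat > h.py <<'E'
import numpy as np, cv2
from rig import env
def ray(im,px):
    K=np.array(im["camera_matrix"]);d=cv2.undistortPoints(np.array([[px]],float),K,np.array([im["k1"],0,0,0,0.]))[0,0]
    R=np.array(im["orientation"]);v=R@np.array([d[0],-d[1],-1.]);return np.array(im["eye"]),v/np.linalg.norm(v)
def onz(im,px,z):
    e,v=ray(im,px);return e+v*(z-e[2])/v[2]
def tri(a,pa,b,pb):
    e1,v1=ray(a,pa);e2,v2=ray(b,pb)
    A=np.stack([v1,-v2],1);t=np.linalg.lstsq(A,e2-e1,rcond=None)[0]
    p,q=e1+v1*t[0],e2+v2*t[1];return (p+q)/2,np.linalg.norm(p-q)
def proj(im,P):
    R=np.array(im["orientation"]);c=R.T@(np.array(P)-np.array(im["eye"]));d=np.array([c[0]/-c[2],-c[1]/-c[2]])
    d*=1+im["k1"]*(d@d);K=np.array(im["camera_matrix"]);return K[:2,:2]@d+K[:2,2]
E
python3 - <<'E'
from h import *
np.set_printoptions(precision=4,suppress=True)
S=env.get_image("side");T=env.get_image("top")
cv2.imwrite("pics/s0.png",S["color"]);cv2.imwrite("pics/t0.png",T["color"])
print(S["eye"],T["eye"],S["k1"],env.pinch_z)
for n in ["tag","tag_hole","peg","peg_tip","stand","drive_1","drive_3","case","case_lip","case_seat","case_lid_hinge","stapler","sticky_pad_2","scissors","card_pack"]:
    r=[]
    for im in (T,S):
        a=env.tip_of(n,im);r.append(a[0] if a else None)
    s=[(np.round(x["location"],1).tolist(),round(x["p"],2)) if x else None for x in r]
    b=env.look_for(n,T)
    print(n,s,tri(T,r[0]["location"],S,r[1]["location"]) if all(r) else "",np.round(b[0]["box"]) if b else "")
E
```

```text
pics
[ 0.5672 -1.0637  0.703 ] [-0.2011 -0.0186  1.6895] 0.03219941263311032 -0.0187
tag [([329.7, 222.1], 0.58), ([316.3, 251.9], 0.59)] (array([0.5496, 0.0327, 0.0305]), np.float64(0.001137023327545489)) [324. 202. 343. 243.]
tag_hole [([328.8, 208.7], 0.95), ([332.9, 251.3], 0.96)] (array([0.5991, 0.0418, 0.0286]), np.float64(0.006398091251753584)) [320. 203. 340. 241.]
peg [([247.0, 188.5], 0.48), ([322.5, 214.8], 0.73)] (array([0.6015, 0.3346, 0.0203]), np.float64(0.08282804393639995)) [338. 259. 354. 267.]
peg_tip [([275.2, 255.2], 0.7), ([305.2, 156.5], 0.58)] (array([0.4299, 0.1956, 0.2199]), np.float64(0.18513360132581877)) [320. 204. 345. 245.]
stand [([254.7, 216.1], 0.95), ([318.4, 218.9], 0.69)] (array([ 0.5526,  0.305 , -0.0055]), np.float64(5.365590950117693e-05)) [238. 184. 265. 227.]
drive_1 [([328.3, 219.8], 0.66), ([323.3, 256.4], 0.7)] (array([0.5683, 0.0397, 0.0105]), np.float64(0.0014917930415493997)) [323. 210. 329. 232.]
drive_3 [([328.3, 219.8], 0.66), ([323.3, 256.4], 0.7)] (array([0.5683, 0.0397, 0.0105]), np.float64(0.0014917930415493997)) [323. 210. 329. 
[... 246 characters left out ...]
916615)) [419. 199. 444. 220.]
case_lid_hinge [None, ([311.5, 320.7], 0.6)]  [417. 199. 440. 217.]
stapler [([216.2, 253.7], 0.57), ([270.5, 204.6], 0.57)] (array([0.3828, 0.408 , 0.0021]), np.float64(0.010413098939528192)) [205. 235. 232. 273.]
sticky_pad_2 [([347.4, 270.0], 0.49), ([260.5, 280.5], 0.62)] (array([ 0.3978, -0.0491, -0.0107]), np.float64(0.0013972513023386471)) [416. 200. 440. 216.]
scissors [([276.2, 259.0], 0.61), ([267.9, 231.3], 0.69)] (array([0.3944, 0.1977, 0.0067]), np.float64(0.00502604908430487)) [250. 253. 296. 274.]
card_pack [([381.1, 190.4], 0.96), ([376.5, 300.0], 0.85)] (array([ 0.7085, -0.1398,  0.0009]), np.float64(0.015576213526635558)) [372. 160. 399. 223.]
```

View pics/t0.png

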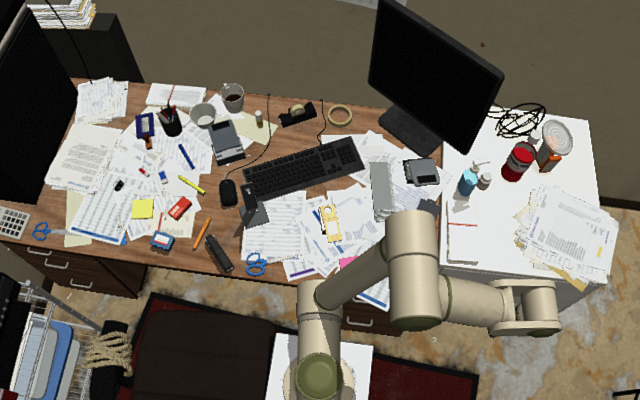

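View pics/s0.png

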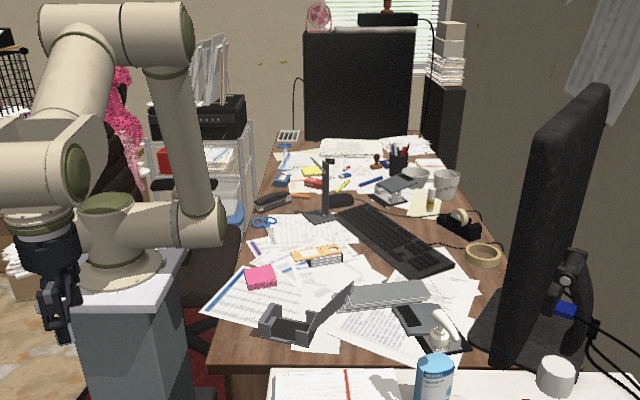

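```bash
cat >> h.py <<'E'
from scipy.spatial.transform import Rotation as Ro
def tool(yaw,pitch=0,roll=0):
    """tool pose for an object whose x-axis has heading yaw, front low by pitch (deg); tool z down, tool y along object's y (or -y)"""
    return Ro.from_euler("ZYX",[yaw,-pitch,180],degrees=True).as_matrix()
def plan(p,R,n=None,p0=None,R0=None):
    o=env.observe();p0=np.array(o["position"]) if p0 is None else np.array(p0);R0=np.array(o["tool_rot"]) if R0 is None else R0
    # half turn allowed
    c=[R,R@np.diag([-1,-1,1.])];R=min(c,key=lambda r:Ro.from_matrix(R0.T@r).magnitude())
    w=Ro.from_matrix(R0.T@R).as_rotvec()
    n=n or int(max(np.ceil(np.linalg.norm(w)/0.12),np.ceil(np.linalg.norm(np.array(p)-p0)/0.04),1))
    M=sum(R0@Ro.from_rotvec(w*(k+.0)/n).as_matrix() for k in range(n))
    d=np.linalg.solve(M,np.array(p)-p0)
    print(f"n={n} r={np.round(w/n,4).tolist()} d={np.round(d,4).tolist()}")
    return np.array(p),R
E
python3 - <<'E'
from h import *
np.set_printoptions(precision=3,suppress=True)
o=env.observe();print(np.array(o["tool_rot"]))
plan([0.49,0.023,0.2],tool(10.4),n=24)
T=cv2.imread("pics/t0.png");S=cv2.imread("pics/s0.png")
a=cv2.resize(T[180:280,230:360],None,fx=6,fy=6,interpolation=cv2.INTER_CUBIC)
cv2.imwrite("pics/t0c.png",a)
E
```

```text
[[ 0.942  0.334 -0.   ]
 [ 0.334 -0.942  0.   ]
 [-0.    -0.    -1.   ]]
n=24 r=[-0.0, 0.0, 0.0066] d=[0.0182, -0.0185, 0.0013]
```

View pics/t0c.png

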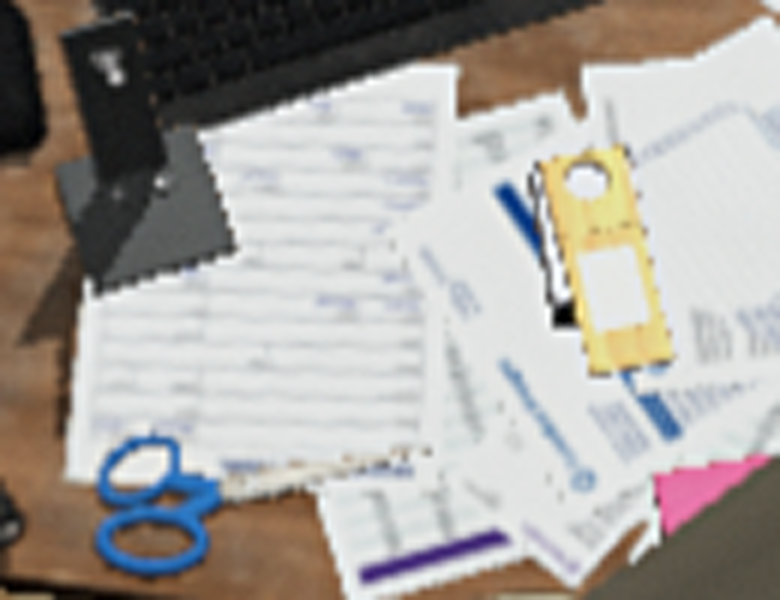

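```bash
python3 - <<'E'
from h import *
np.set_printoptions(precision=4,suppress=True)
T=env.get_image("top")
f=lambda x,y,z:onz(T,(x/6+230-.42,y/6+180-.42),z)[:2]
tag=np.array([f(*c,.036) for c in [(543,158),(630,150),(671,364),(592,374)]]);print("tag",tag,tag.mean(0))
print("hole",f(587,180,.036))
e=(tag[0]+tag[1]-tag[2]-tag[3]);print("yaw",np.degrees(np.arctan2(e[1],e[0])),np.linalg.norm(e)/2)
print("drive left near/far corner",f(555,325,.03),f(533,172,.03))
ft=np.array([f(*c,.01) for c in [(95,293),(237,248),(58,168)]]);print("foot",ft,np.linalg.norm(ft[1]-ft[0]),np.linalg.norm(ft[2]-ft[0]))
print("c",(ft[1]+ft[2])/2, "yaws",[np.degrees(np.arctan2(v[1],v[0])) for v in (ft[2]-ft[0],ft[0]-ft[1])])
print("plate top centre",f(97,28,.198),f(65,38,.198),f(128,15,.198))
print(proj(T,[.55,.3,.225]))
for q in ["case","case_lip","case_lid_hinge","case_seat"]:
  print(q,[ (np.round(a["location"],1),round(a["p"],2)) for a in env.tip_of(q,T)[:2]])
S=env.get_image("side")
for q,z in [("case",0),("case_lip",.04),("case_lid_hinge",.0455),("case_seat",.006)]:
  a=env.tip_of(q,S); print(q,[(np.round(x["location"],1),round(x["p"],2),onz(S,x["location"],z)) for x in a[:2]])
E
```

```text
tag [[ 0.6056  0.0744]
 [ 0.6179  0.0241]
 [ 0.4852 -0.0159]
 [ 0.4729  0.0282]] [0.5454 0.0277]
hole [0.5948 0.0468]
yaw 17.999416868962907 0.13953638008776914
drive left near/far corner [0.5027 0.0535] [0.5985 0.0794]
foot [[0.4938 0.3256]
 [0.5342 0.2476]
 [0.5712 0.3639]] 0.08787084654849736 0.08634273069141019
c [0.5527 0.3057] yaws [np.float64(26.27702086885143), np.float64(117.39434404677932)]
plate top centre [0.5712 0.3171] [0.5627 0.3333] [0.5814 0.3018]
[248.6651 186.607 ]
case []
case_lip []
case_lid_hinge []
case_seat []
case [(array([291. , 329.5]), 0.77, array([ 0.4947, -0.2546,  0.    ])), (array([268.4, 231. ]), 0.39, array([0.3921, 0.2094, 0.    ]))]
case_lip [(array([268.8, 317.5]), 0.72, array([ 0.4467, -0.2618,  0.04  ]))]
case_lid_hinge [(array([313.8, 318.3]), 0.67, array([ 0.5475, -0.2704,  0.0455]))]
case_seat [(array([288.5, 330.2]), 0.96, array([ 0.4898, -0.2638,  0.006 ])), (array([320.5, 253.1]), 0.71, array([0.5608, 0.0655, 0.006 ]))]
```

>>> arm_command --deltas '[{"rz": 0.0066, "dx": 0.018, "dy": -0.0185, "dz": 0.001}, {"rz": 0.0066, "dx": 0.018, "dy": -0.0185, "dz": 0.001}, {"rz": 0.0066, "dx": 0.018, "dy": -0.0185, "dz": 0.001}, {"rz": 0.0066, "dx": 0.018, "dy": -0.0185, "dz": 0.001}, {"rz": 0.0066, "dx": 0.018, "dy": -0.0185, "dz": 0.001}, {"rz": 0.0066, "dx": 0.018, "dy": -0.0185, "dz": 0.001}, {"rz": 0.0066, "dx": 0.018, "dy": -0.0185, "dz": 0.001}, {"rz": 0.0066, "dx": 0.018, "dy": -0.0185, "dz": 0.001}, {"rz": 0.0066, "dx": 0.018, "dy": -0.0185, "dz": 0.001}, {"rz": 0.0066, "dx": 0.018, "dy": -0.0185, "dz": 0.001}, {"rz": 0.0066, "dx": 0.018, "dy": -0.0185, "dz": 0.001}, {"rz": 0.0066, "dx": 0.018, "dy": -0.0185, "dz": 0.001}]'

```text
invalid input
```

>>> arm_command --deltas '[{"rx": 0, "ry": 0, "rz": 0.0066, "dx": 0.018, "dy": -0.0185, "dz": 0.001, "fingers": 0.085}, {"rx": 0, "ry": 0, "rz": 0.0066, "dx": 0.018, "dy": -0.0185, "dz": 0.001, "fingers": 0.085}, {"rx": 0, "ry": 0, "rz": 0.0066, "dx": 0.018, "dy": -0.0185, "dz": 0.001, "fingers": 0.085}, {"rx": 0, "ry": 0, "rz": 0.0066, "dx": 0.018, "dy": -0.0185, "dz": 0.001, "fingers": 0.085}, {"rx": 0, "ry": 0, "rz": 0.0066, "dx": 0.018, "dy": -0.0185, "dz": 0.001, "fingers": 0.085}, {"rx": 0, "ry": 0, "rz": 0.0066, "dx": 0.018, "dy": -0.0185, "dz": 0.001, "fingers": 0.085}, {"rx": 0, "ry": 0, "rz": 0.0066, "dx": 0.018, "dy": -0.0185, "dz": 0.001, "fingers": 0.085}, {"rx": 0, "ry": 0, "rz": 0.0066, "dx": 0.018, "dy": -0.0185, "dz": 0.001, "fingers": 0.085}, {"rx": 0, "ry": 0, "rz": 0.0066, "dx": 0.018, "dy": -0.0185, "dz": 0.001, "fingers": 0.085}, {"rx": 0, "ry": 0, "rz": 0.0066, "dx": 0.018, "dy": -0.0185, "dz": 0.001, "fingers": 0.085}]'

```text
time_s: 3.85
position: [0.2989, -0.2862, 0.2214]
tool_rot: [[0.963, 0.271, 0.0], [0.271, -0.963, -0.0], [0.0, 0.0, -1.0]]
ft_force: [-0.2, 0.2, -0.2]
grip_width: 0.085
gripper_force: 0.0
```

```bash
python3 - <<'E'
from h import *
a=plan([.492,.011,.10],tool(17.5),n=12)
plan([.492,.011,.010],tool(17.5),p0=a[0],R0=a[1])
E
```

```text
n=12 r=[0.0, -0.0, -0.0026] d=[0.0225, -0.0192, 0.0101]
n=3 r=[0.0, 0.0, 0.0] d=[0.0, -0.0, 0.03]
```

>>> arm_command --deltas '[{"rx": 0, "ry": 0, "rz": -0.0026, "dx": 0.0225, "dy": -0.0192, "dz": 0.0101, "fingers": 0.085}, {"rx": 0, "ry": 0, "rz": -0.0026, "dx": 0.0225, "dy": -0.0192, "dz": 0.0101, "fingers": 0.085}, {"rx": 0, "ry": 0, "rz": -0.0026, "dx": 0.0225, "dy": -0.0192, "dz": 0.0101, "fingers": 0.085}, {"rx": 0, "ry": 0, "rz": -0.0026, "dx": 0.0225, "dy": -0.0192, "dz": 0.0101, "fingers": 0.085}, {"rx": 0, "ry": 0, "rz": -0.0026, "dx": 0.0225, "dy": -0.0192, "dz": 0.0101, "fingers": 0.085}, {"rx": 0, "ry": 0, "rz": -0.0026, "dx": 0.0225, "dy": -0.0192, "dz": 0.0101, "fingers": 0.085}, {"rx": 0, "ry": 0, "rz": -0.0026, "dx": 0.0225, "dy": -0.0192, "dz": 0.0101, "fingers": 0.085}, {"rx": 0, "ry": 0, "rz": -0.0026, "dx": 0.0225, "dy": -0.0192, "dz": 0.0101, "fingers": 0.085}, {"rx": 0, "ry": 0, "rz": -0.0026, "dx": 0.0225, "dy": -0.0192, "dz": 0.0101, "fingers": 0.085}, {"rx": 0, "ry": 0, "rz": -0.0026, "dx": 0.0225, "dy": -0.0192, "dz": 0.0101, "fingers": 0.085}, {"rx": 0, "ry": 0, "rz": -0.0026, "dx": 0.0225, "dy": -0.0192, "dz": 0.0101, "fingers": 0.085}, {"rx": 0, "ry": 0, "rz": -0.0026, "dx": 0.0225, "dy": -0.0192, "dz": 0.0101, "fingers": 0.085}]'

```text
time_s: 5.05
position: [0.4923, 0.0118, 0.0998]
tool_rot: [[0.953, 0.301, 0.0], [0.301, -0.953, -0.0], [0.0, 0.0, -1.0]]
ft_force: [-0.1, -1.7, -0.0]
grip_width: 0.0851
gripper_force: 0.0
```

```bash
python3 - <<'E'
from h import *
np.set_printoptions(precision=4,suppress=True)
print(env.observe()["position"],env.observe()["time_s"])
T=env.get_image("top");S=env.get_image("side")
a=cv2.resize(T["color"][180:255,310:470],None,fx=5,fy=5,interpolation=cv2.INTER_CUBIC)
s=S["color"][240:360,240:400];b=cv2.resize(s,(800,600),interpolation=cv2.INTER_CUBIC)
cv2.imwrite("pics/t1.png",a);cv2.imwrite("pics/s1.png",b)
np.save("t1.npy",T,allow_pickle=True);np.save("s1.npy",S,allow_pickle=True)
for q in ["case","case_lip","case_lid_hinge","case_seat"]:
  x=env.tip_of(q,T)[:1];y=env.tip_of(q,S)[:1];print(q,x,y,tri(T,x[0]["location"],S,y[0]["location"]) if x and y else "")
E
```

```text
[0.4923 0.0118 0.0998] 5.05
case [{'location': [409.5, 253.5], 'p': 0.57}] [{'location': [288.3, 335.3], 'p': 0.84}] (array([ 0.4881, -0.2599, -0.0125]), np.float64(0.0009130682879546371))
case_lip [{'location': [408.0, 258.9], 'p': 0.64}] [{'location': [270.1, 319.1], 'p': 0.95}] (array([ 0.4493, -0.251 ,  0.0275]), np.float64(0.0032988465969512023))
case_lid_hinge [{'location': [421.6, 228.7], 'p': 0.82}] [{'location': [312.8, 319.4], 'p': 0.66}] (array([ 0.5502, -0.2875,  0.0598]), np.float64(0.010205891540809659))
case_seat [{'location': [410.6, 253.4], 'p': 0.77}] [{'location': [288.4, 328.8], 'p': 0.77}] (array([ 0.4857, -0.2602,  0.0044]), np.float64(0.007999045599501988))
```

View pics/t1.png

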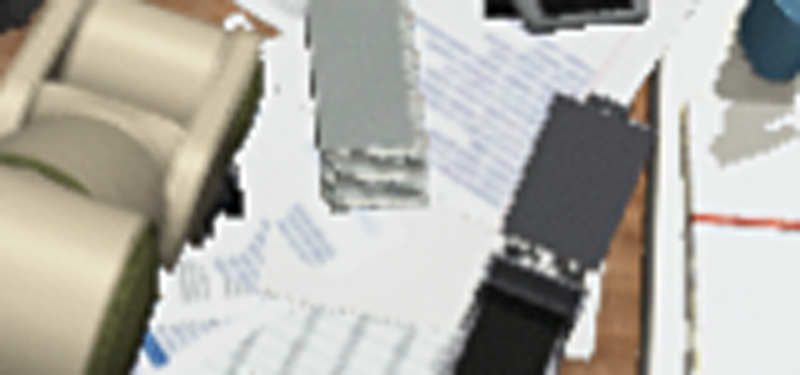

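View pics/s1.png

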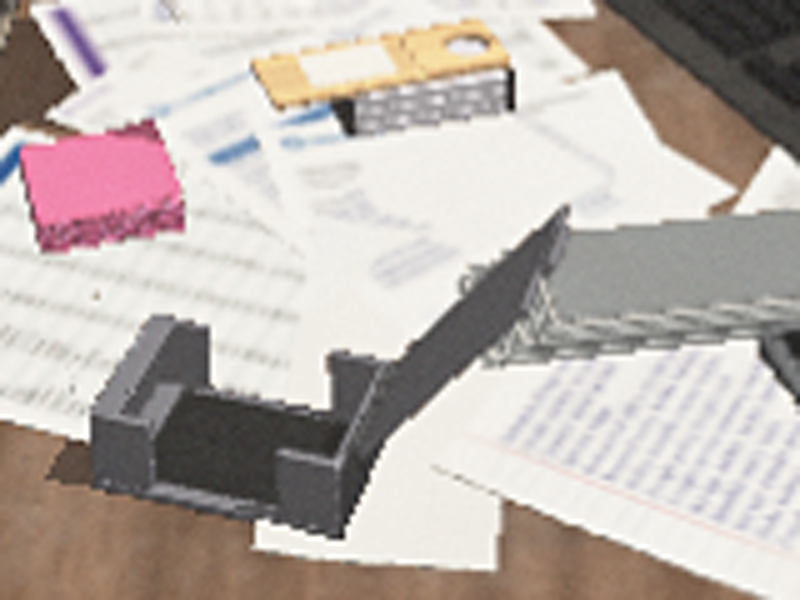

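```bash
cat > fit.py <<'E'
from h import *
from scipy.optimize import least_squares
np.set_printoptions(precision=4,suppress=True)
T=np.load("t1.npy",allow_pickle=True).item();S=np.load("s1.npy",allow_pickle=True).item()
s=lambda x,y:np.array([x/5+240-.4,y/5+240-.4]);t=lambda x,y:np.array([x/5+310-.4,y/5+180-.4])
obs=[(S,s(95,487),(-.059,-.0375,0)),(S,s(93,408),(-.059,-.0375,.043)),(S,s(155,317),(-.059,.0375,.043)),(S,s(342,538),(.059,-.0375,0)),(S,s(343,460),(.059,-.0375,.043)),(S,s(210,325),(-.029,.0375,.043)),(S,s(155,488),(-.029,-.0375,.006)),(S,s(277,506),(.029,-.0375,.006)),(S,s(277,453),(.029,-.0375,.043))]
lid=[(T,t(553,97),.0375),(T,t(655,127),-.0375)]
def res(p,full=0):
    x,y,w,a,L=p;R=Ro.from_euler("z",w).as_matrix();o=np.array([x,y,0]);r=[proj(c,o+R@np.array(m))-u for c,u,m in obs]
    for c,u,yy in lid:r.append(proj(c,o+R@np.array([.064-L*np.cos(a),yy,.0455+L*np.sin(a)]))-u)
    return np.concatenate(r)
f=least_squares(res,[.49,-.26,-.2,2.2,.125],loss="soft_l1");print(f.x,np.degrees(f.x[2]));print(f.fun.reshape(-1,2).round(1).tolist())
E
python3 fit.py; python3 -c "
from h import *
plan([.492,.011,.010],tool(17.5))"
```

```text
[ 0.4902 -0.2595 -0.2836  2.5085  0.1106] -16.251036936810205
[[-0.3, -0.2], [-1.0, 0.3], [-0.4, -2.0], [0.5, 0.6], [0.0, 0.6], [0.5, -1.3], [0.0, 0.2], [0.4, 2.0], [-0.1, -0.8], [-0.3, -1.3], [-0.2, 0.7]]
n=3 r=[0.0001, -0.0001, -0.0002] d=[0.0002, -0.0003, 0.0302]
```

>>> arm_command --deltas '[{"rx": 0, "ry": 0, "rz": 0, "dx": 0, "dy": 0, "dz": 0.03, "fingers": 0.085}, {"rx": 0, "ry": 0, "rz": 0, "dx": 0, "dy": 0, "dz": 0.03, "fingers": 0.085}, {"rx": 0, "ry": 0, "rz": 0, "dx": 0, "dy": 0, "dz": 0.029, "fingers": 0.085}, {"rx": 0, "ry": 0, "rz": 0, "dx": 0, "dy": 0, "dz": 0, "fingers": 0.04}, {"rx": 0, "ry": 0, "rz": 0, "dx": 0, "dy": 0, "dz": 0, "fingers": 0.04}, {"rx": 0, "ry": 0, "rz": 0, "dx": 0, "dy": 0, "dz": 0, "fingers": 0.04}, {"rx": 0, "ry": 0, "rz": 0, "dx": 0, "dy": 0, "dz": 0, "fingers": 0.04}, {"rx": 0, "ry": 0, "rz": 0, "dx": 0, "dy": 0, "dz": 0, "fingers": 0.04}, {"rx": 0, "ry": 0, "rz": 0, "dx": 0, "dy": 0, "dz": 0, "fingers": 0.04}]' --squeeze 50

```text
time_s: 6.45
position: [0.4924, 0.0103, 0.012]
tool_rot: [[0.954, 0.301, 0.002], [0.301, -0.954, -0.001], [0.002, 0.001, -1.0]]
ft_force: [0.4, -2.1, 5.3]
grip_width: 0.0489
gripper_force: 51.4
```

```bash
cat >> h.py <<'E'
SC=np.array([.5527,.3057]);SY=26.9
Rz=lambda a:Ro.from_euler("z",a,degrees=True).as_matrix()
peg_d=Rz(SY)@np.array([-np.cos(np.radians(50)),0,np.sin(np.radians(50))])
tip=np.r_[SC,0]+Rz(SY)@np.array([.020,0,.165])+.079*peg_d
hole_t=np.array([.108,0,-.021])
E
python3 - <<'E'
from h import *
print(tip,hole_t)
R=tool(SY,38)
o=env.observe();p0=np.array(o["position"])+[0,0,.14]
h=tip+.03*peg_d
a=plan(h-R@hole_t,R,n=10,p0=p0);print(a[0])
b=plan(tip-.04*peg_d-R@hole_t,R,p0=a[0],R0=a[1]);print(b[0])
E
```

```text
[0.52525027 0.29177396 0.22551751] [ 0.108  0.    -0.021]
n=10 r=[0.0056, 0.066, -0.0157] d=[0.0046, -0.0242, 0.0002]
[0.44368656 0.25039433 0.16545918]
n=2 r=[0.0, 0.0, 0.0] d=[0.0012, 0.0, 0.035]
[0.48381311 0.27075169 0.11183607]
```

```bash
python3 - <<'E'
from h import *
R=tool(SY,38)
o=env.observe();p0=np.array(o["position"])+[0,0,.16]
a=plan(tip+.07*peg_d-R@hole_t,R,n=11,p0=p0);print(a[0])
E
```

```text
n=11 r=[0.0051, 0.06, -0.0143] d=[0.0022, -0.0218, -0.0014]
[0.42075711 0.23876155 0.19610096]
```

>>> arm_command --deltas '[{"rx": 0, "ry": 0, "rz": 0, "dx": 0, "dy": 0, "dz": -0.02, "fingers": 0.04}, {"rx": 0, "ry": 0, "rz": 0, "dx": 0, "dy": 0, "dz": -0.03, "fingers": 0.04}, {"rx": 0, "ry": 0, "rz": 0, "dx": 0, "dy": 0, "dz": -0.04, "fingers": 0.04}, {"rx": 0, "ry": 0, "rz": 0, "dx": 0, "dy": 0, "dz": -0.04, "fingers": 0.04}, {"rx": 0, "ry": 0, "rz": 0, "dx": 0, "dy": 0, "dz": -0.03, "fingers": 0.04}]' --squeeze 50

```text
time_s: 6.95
position: [0.4916, 0.0108, 0.1735]
tool_rot: [[0.953, 0.302, 0.001], [0.302, -0.953, -0.0], [0.001, 0.001, -1.0]]
ft_force: [0.3, -0.6, -0.8]
grip_width: 0.0485
gripper_force: 51.6
```

>>> arm_command --deltas '[{"rx": 0.0051, "ry": 0.06, "rz": -0.0143, "dx": 0.0022, "dy": -0.0218, "dz": -0.0014, "fingers": 0.04}, {"rx": 0.0051, "ry": 0.06, "rz": -0.0143, "dx": 0.0022, "dy": -0.0218, "dz": -0.0014, "fingers": 0.04}, {"rx": 0.0051, "ry": 0.06, "rz": -0.0143, "dx": 0.0022, "dy": -0.0218, "dz": -0.0014, "fingers": 0.04}, {"rx": 0.0051, "ry": 0.06, "rz": -0.0143, "dx": 0.0022, "dy": -0.0218, "dz": -0.0014, "fingers": 0.04}, {"rx": 0.0051, "ry": 0.06, "rz": -0.0143, "dx": 0.0022, "dy": -0.0218, "dz": -0.0014, "fingers": 0.04}, {"rx": 0.0051, "ry": 0.06, "rz": -0.0143, "dx": 0.0022, "dy": -0.0218, "dz": -0.0014, "fingers": 0.04}, {"rx": 0.0051, "ry": 0.06, "rz": -0.0143, "dx": 0.0022, "dy": -0.0218, "dz": -0.0014, "fingers": 0.04}, {"rx": 0.0051, "ry": 0.06, "rz": -0.0143, "dx": 0.0022, "dy": -0.0218, "dz": -0.0014, "fingers": 0.04}, {"rx": 0.0051, "ry": 0.06, "rz": -0.0143, "dx": 0.0022, "dy": -0.0218, "dz": -0.0014, "fingers": 0.04}, {"rx": 0.0051, "ry": 0.06, "rz": -0.0143, "dx": 0.0022, "dy": -0.0218, "dz": -0.0014, "fingers": 0.04}, {"rx": 0.0051, "ry": 0.06, "rz": -0.0143, "dx": 0.0022, "dy": -0.0218, "dz": -0.0014, "fingers": 0.04}, {"rx": 0, "ry": 0, "rz": 0, "dx": 0, "dy": 0, "dz": 0, "fingers": 0.04}]'

```text
time_s: 8.15
position: [0.4172, 0.2406, 0.1942]
tool_rot: [[0.704, 0.456, 0.545], [0.358, -0.89, 0.282], [0.613, -0.003, -0.79]]
ft_force: [-0.3, -0.1, -0.1]
grip_width: 0.0489
gripper_force: 51.6
```

```bash
python3 - <<'E'
from h import *
np.set_printoptions(precision=4,suppress=True)
o=env.observe();p=np.array(o["position"]);R=np.array(o["tool_rot"])
T=env.get_image("top");S=env.get_image("side")
np.save("t2.npy",T,allow_pickle=True);np.save("s2.npy",S,allow_pickle=True)
h=p+R@hole_t;print("expected hole",h,proj(T,h),proj(S,h));print("tip proj",proj(T,tip),proj(S,tip))
for q in ["tag_hole","peg_tip"]:
  x=env.tip_of(q,T)[:2];y=env.tip_of(q,S)[:2];print(q,x,y,tri(T,x[0]["location"],S,y[0]["location"]) if x and y else "")
a=cv2.resize(T["color"][160:235,210:290],None,fx=5,fy=5,interpolation=cv2.INTER_CUBIC)
b=cv2.resize(S["color"][140:215,280:360],None,fx=5,fy=5,interpolation=cv2.INTER_CUBIC)
cv2.imwrite("pics/x2.png",np.hstack([a,b]))
plan(tip-.042*peg_d-R@hole_t,tool(SY,38))
E
```

```text
expected hole [0.4818 0.2734 0.277 ] [250.915  199.0556] [295.0117 142.3126]
tip proj [249.6598 193.6222] [309.4321 156.1039]
tag_hole [{'location': [251.9, 198.6], 'p': 0.93}, {'location': [350.1, 269.6], 'p': 0.16}] [{'location': [294.1, 143.7], 'p': 0.72}] (array([0.4816, 0.2702, 0.2751]), np.float64(0.005725092960260817))
peg_tip [{'location': [329.5, 223.7], 'p': 0.46}] [{'location': [306.7, 155.6], 'p': 0.45}] (array([0.4804, 0.0342, 0.2938]), np.float64(0.10141657366306912))
n=3 r=[-0.0004, 0.0005, -0.0005] d=[0.0016, 0.0001, 0.037]
```

View pics/x2.png

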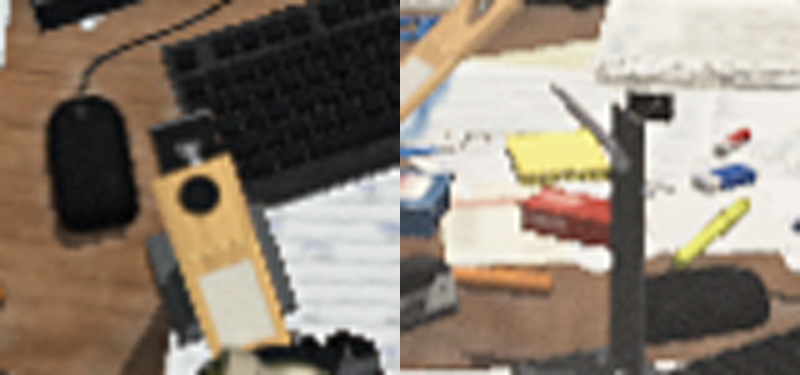

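>>> arm_command --deltas '[{"rx": 0, "ry": 0, "rz": 0, "dx": 0.0008, "dy": 0, "dz": 0.0185, "fingers": 0.04}, {"rx": 0, "ry": 0, "rz": 0, "dx": 0.0008, "dy": 0, "dz": 0.0185, "fingers": 0.04}, {"rx": 0, "ry": 0, "rz": 0, "dx": 0.0008, "dy": 0, "dz": 0.0185, "fingers": 0.04}, {"rx": 0, "ry": 0, "rz": 0, "dx": 0.0008, "dy": 0, "dz": 0.0185, "fingers": 0.04}, {"rx": 0, "ry": 0, "rz": 0, "dx": 0.0008, "dy": 0, "dz": 0.0185, "fingers": 0.04}, {"rx": 0, "ry": 0, "rz": 0, "dx": 0.0008, "dy": 0, "dz": 0.0185, "fingers": 0.04}, {"rx": 0, "ry": 0, "rz": 0, "dx": 0, "dy": 0, "dz": 0, "fingers": 0.04}]'

```text
time_s: 9.15
position: [0.4848, 0.2719, 0.1088]
tool_rot: [[0.706, 0.452, 0.545], [0.356, -0.892, 0.279], [0.613, -0.003, -0.79]]
ft_force: [-0.3, 0.2, -0.4]
grip_width: 0.049
gripper_force: 51.8
```

```bash
python3 - <<'E'
from h import *
T=env.get_image("top");S=env.get_image("side")
a=cv2.resize(T["color"][160:235,210:290],None,fx=5,fy=5,interpolation=cv2.INTER_CUBIC)
b=cv2.resize(S["color"][140:215,280:360],None,fx=5,fy=5,interpolation=cv2.INTER_CUBIC)
cv2.imwrite("pics/x3.png",np.hstack([a,b]))
E
```

```text
(no output)
```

View pics/x3.png

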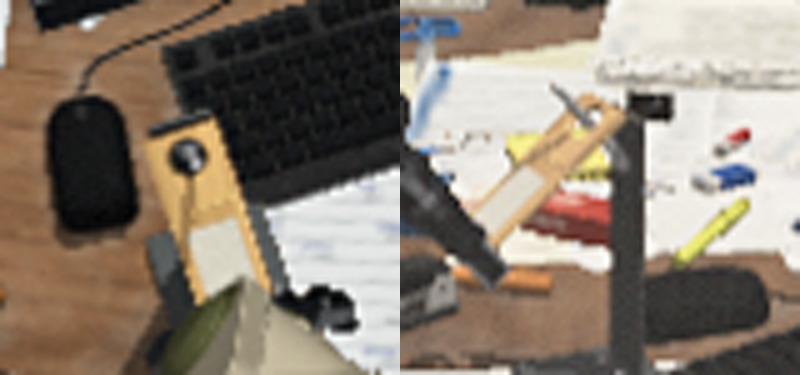

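>>> arm_command --deltas '[{"rx": 0, "ry": 0, "rz": 0, "dx": 0, "dy": 0, "dz": 0, "fingers": 0.085}, {"rx": 0, "ry": 0, "rz": 0, "dx": 0, "dy": 0, "dz": 0, "fingers": 0.085}, {"rx": 0, "ry": 0, "rz": 0, "dx": 0, "dy": 0, "dz": 0, "fingers": 0.085}, {"rx": 0, "ry": 0, "rz": 0, "dx": 0, "dy": 0, "dz": 0, "fingers": 0.085}, {"rx": 0, "ry": 0, "rz": 0, "dx": 0, "dy": 0, "dz": 0, "fingers": 0.085}, {"rx": 0, "ry": 0, "rz": 0, "dx": 0, "dy": 0, "dz": -0.02, "fingers": 0.085}, {"rx": 0, "ry": 0, "rz": 0, "dx": 0, "dy": 0, "dz": -0.03, "fingers": 0.085}, {"rx": 0, "ry": 0, "rz": 0, "dx": 0, "dy": 0, "dz": -0.03, "fingers": 0.085}, {"rx": 0, "ry": 0, "rz": 0, "dx": 0, "dy": 0, "dz": -0.03, "fingers": 0.085}, {"rx": 0, "ry": 0, "rz": 0, "dx": 0, "dy": 0, "dz": -0.02, "fingers": 0.085}]'

```text
time_s: 10.25
position: [0.4118, 0.2354, 0.2144]
tool_rot: [[0.703, 0.453, 0.548], [0.356, -0.892, 0.28], [0.615, -0.001, -0.788]]
ft_force: [-0.6, -0.3, -0.5]
grip_width: 0.0849
gripper_force: 0.0
```

```bash
python3 - <<'E'
from h import *
np.set_printoptions(precision=4,suppress=True)
T=env.get_image("top");S=env.get_image("side")
np.save("t3.npy",T,allow_pickle=True);np.save("s3.npy",S,allow_pickle=True)
for q in ["drive_3","tag_hole"]:
  x=env.tip_of(q,T)[:1];y=env.tip_of(q,S)[:1];print(q,x,y,tri(T,x[0]["location"],S,y[0]["location"]) if x and y else "")
a=cv2.resize(T["color"][200:245,300:365],None,fx=6,fy=6,interpolation=cv2.INTER_CUBIC)
b=cv2.resize(S["color"][235:280,295:360],None,fx=6,fy=6,interpolation=cv2.INTER_CUBIC)
c=cv2.resize(S["color"][140:230,260:390],None,fx=3,fy=3,interpolation=cv2.INTER_CUBIC)
d=cv2.resize(T["color"][160:250,210:340],None,fx=3,fy=3,interpolation=cv2.INTER_CUBIC)
cv2.imwrite("pics/x4.png",np.vstack([np.hstack([a,b]),np.hstack([d,c])]))
E
```

```text
drive_3 [{'location': [327.8, 221.7], 'p': 0.91}] [{'location': [319.9, 256.7], 'p': 0.57}] (array([0.5596, 0.0402, 0.0099]), np.float64(0.0010131356987477843))
tag_hole [{'location': [244.9, 187.5], 'p': 0.56}] [{'location': [322.1, 171.5], 'p': 0.86}] (array([0.5702, 0.3235, 0.1638]), np.float64(0.011197962267118007))
```

View pics/x4.png

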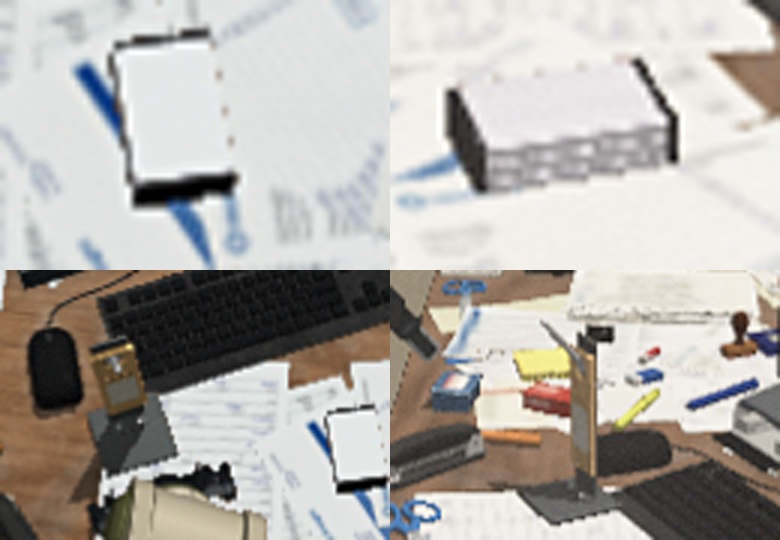

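```bash
cat > fitp.py <<'E'
from h import *
from scipy.optimize import least_squares
np.set_printoptions(precision=4,suppress=True)
T=np.load("t3.npy",allow_pickle=True).item();S=np.load("s3.npy",allow_pickle=True).item()
s=lambda x,y:np.array([x/6+295-.4,y/6+235-.4]);t=lambda x,y:np.array([x/6+300-.4,y/6+200-.4])
obs=[(S,s(97,148),(-.05,-.03,.03)),(S,s(97,192),(-.05,-.03,0)),(S,s(280,120),(.05,-.03,.03)),(S,s(287,162),(.05,-.03,0)),(S,s(58,88),(-.05,.03,.03)),(S,s(248,60),(.05,.03,.03)),
(T,t(112,43),(.05,.03,.03)),(T,t(213,33),(.05,-.03,.03)),(T,t(132,185),(-.05,.03,.03)),(T,t(238,176),(-.05,-.03,.03)),(T,t(135,206),(-.05,.03,0)),(T,t(237,193),(-.05,-.03,0))]
def res(p,k=0):
    R=Ro.from_euler("z",p[2]).as_matrix();return np.concatenate([(proj(c,np.r_[p[:2],0]+R@np.array(m))-u) for c,u,m in obs])
f=least_squares(res,[.56,.04,.26],loss="soft_l1");print(f.x,np.degrees(f.x[2]));print(f.fun.reshape(-1,2).round(1).tolist())
p,w=f.x[:2],np.degrees(f.x[2])
a=plan([*p,.10],tool(w),n=14);print(a[0]);print(a[1])
E
python3 fitp.py
```

```text
[0.569  0.0389 0.2876] 16.477681890785945
[[-1.7, -0.3], [-1.6, 1.5], [2.1, -1.0], [0.8, 1.0], [-0.6, -1.1], [0.8, -1.4], [-0.2, -1.1], [-0.4, -1.6], [0.8, 0.8], [0.1, -0.1], [0.2, 0.6], [-0.1, 0.5]]
n=14 r=[-0.0045, -0.047, 0.0125] d=[0.0021, 0.0174, 0.0092]
[0.569  0.0389 0.1   ]
[[ 0.9589  0.2836  0.    ]
 [ 0.2836 -0.9589 -0.    ]
 [ 0.      0.     -1.    ]]
```

>>> arm_command --deltas '[{"rx": -0.0045, "ry": -0.047, "rz": 0.0125, "dx": 0.0021, "dy": 0.0174, "dz": 0.0092, "fingers": 0.085}, {"rx": -0.0045, "ry": -0.047, "rz": 0.0125, "dx": 0.0021, "dy": 0.0174, "dz": 0.0092, "fingers": 0.085}, {"rx": -0.0045, "ry": -0.047, "rz": 0.0125, "dx": 0.0021, "dy": 0.0174, "dz": 0.0092, "fingers": 0.085}, {"rx": -0.0045, "ry": -0.047, "rz": 0.0125, "dx": 0.0021, "dy": 0.0174, "dz": 0.0092, "fingers": 0.085}, {"rx": -0.0045, "ry": -0.047, "rz": 0.0125, "dx": 0.0021, "dy": 0.0174, "dz": 0.0092, "fingers": 0.085}, {"rx": -0.0045, "ry": -0.047, "rz": 0.0125, "dx": 0.0021, "dy": 0.0174, "dz": 0.0092, "fingers": 0.085}, {"rx": -0.0045, "ry": -0.047, "rz": 0.0125, "dx": 0.0021, "dy": 0.0174, "dz": 0.0092, "fingers": 0.085}, {"rx": -0.0045, "ry": -0.047, "rz": 0.0125, "dx": 0.0021, "dy": 0.0174, "dz": 0.0092, "fingers": 0.085}, {"rx": -0.0045, "ry": -0.047, "rz": 0.0125, "dx": 0.0021, "dy": 0.0174, "dz": 0.0092, "fingers": 0.085}, {"rx": -0.0045, "ry": -0.047, "rz": 0.0125, "dx": 0.0021, "dy": 0.0174, "dz": 0.0092, "fingers": 0.085}, {"rx": -0.0045, "ry": -0.047, "rz": 0.0125, "dx": 0.0021, "dy": 0.0174, "dz": 0.0092, "fingers": 0.085}, {"rx": -0.0045, "ry": -0.047, "rz": 0.0125, "dx": 0.0021, "dy": 0.0174, "dz": 0.0092, "fingers": 0.085}]'

```text
time_s: 11.75
position: [0.5538, 0.0701, 0.118]
tool_rot: [[0.948, 0.308, 0.085], [0.305, -0.952, 0.036], [0.092, -0.008, -0.996]]
ft_force: [0.1, -1.0, 0.7]
grip_width: 0.0847
gripper_force: 0.0
```

```bash
python3 - <<'E'
from h import *
plan([.569,.0389,.10],tool(16.48),n=3)
E
```

```text
n=3 r=[-0.0031, -0.0306, 0.0082] d=[0.0013, 0.0115, 0.006]
```

>>> arm_command --deltas '[{"rx": -0.0031, "ry": -0.0306, "rz": 0.0082, "dx": 0.0013, "dy": 0.0115, "dz": 0.006, "fingers": 0.085}, {"rx": -0.0031, "ry": -0.0306, "rz": 0.0082, "dx": 0.0013, "dy": 0.0115, "dz": 0.006, "fingers": 0.085}, {"rx": -0.0031, "ry": -0.0306, "rz": 0.0082, "dx": 0.0013, "dy": 0.0115, "dz": 0.006, "fingers": 0.085}, {"rx": 0, "ry": 0, "rz": 0, "dx": 0, "dy": 0, "dz": 0, "fingers": 0.085}]'

```text
time_s: 12.15
position: [0.569, 0.0384, 0.101]
tool_rot: [[0.959, 0.283, 0.002], [0.283, -0.959, -0.0], [0.002, 0.001, -1.0]]
ft_force: [-1.1, 0.1, -0.9]
grip_width: 0.085
gripper_force: 0.0
```

```bash
python3 - <<'E'
from h import *
plan([.569,.0389,.10],tool(16.48),n=1)
plan([.569,.0389,.0],tool(16.48),n=4)
E
```

```text
n=1 r=[0.0006, -0.002, -0.0008] d=[0.0002, -0.0005, 0.001]
n=4 r=[0.0002, -0.0005, -0.0002] d=[0.0, -0.0001, 0.0253]
```

>>> arm_command --deltas '[{"rx": 0, "ry": -0.001, "rz": 0, "dx": 0, "dy": 0, "dz": 0.03, "fingers": 0.085}, {"rx": 0, "ry": -0.001, "rz": 0, "dx": 0, "dy": 0, "dz": 0.03, "fingers": 0.085}, {"rx": 0, "ry": 0, "rz": 0, "dx": 0, "dy": 0, "dz": 0.025, "fingers": 0.085}, {"rx": 0, "ry": 0, "rz": 0, "dx": 0, "dy": 0, "dz": 0.015, "fingers": 0.068}, {"rx": 0, "ry": 0, "rz": 0, "dx": 0, "dy": 0, "dz": 0.002, "fingers": 0.066}, {"rx": 0, "ry": 0, "rz": 0, "dx": 0, "dy": 0, "dz": 0, "fingers": 0.066}]' --squeeze 60

```text
time_s: 12.75
position: [0.5687, 0.0395, 0.0005]
tool_rot: [[0.959, 0.284, 0.002], [0.284, -0.959, -0.0], [0.002, 0.001, -1.0]]
ft_force: [0.3, 0.6, 0.7]
grip_width: 0.0661
gripper_force: 0.0
```

Creep down until the tips touch.

>>> arm_command --deltas '[{"rx": 0, "ry": -0.002, "rz": 0, "dx": 0, "dy": 0, "dz": 0.003, "fingers": 0.066}, {"rx": 0, "ry": 0, "rz": 0, "dx": 0, "dy": 0, "dz": 0.002, "fingers": 0.066}, {"rx": 0, "ry": 0, "rz": 0, "dx": 0, "dy": 0, "dz": 0, "fingers": 0.066}]'

```text
time_s: 13.05
position: [0.5688, 0.0392, -0.0046]
tool_rot: [[0.959, 0.284, 0.001], [0.284, -0.959, -0.001], [0.0, 0.001, -1.0]]
ft_force: [0.1, -0.7, 0.7]
grip_width: 0.0659
gripper_force: 0.0
```

>>> arm_command --deltas '[{"rx": 0, "ry": 0, "rz": 0, "dx": 0, "dy": 0, "dz": 0.001, "fingers": 0.066}, {"rx": 0, "ry": 0, "rz": 0, "dx": 0, "dy": 0, "dz": 0.001, "fingers": 0.066}, {"rx": 0, "ry": 0, "rz": 0, "dx": 0, "dy": 0, "dz": 0, "fingers": 0.066}]'

```text
time_s: 13.35
position: [0.5689, 0.0392, -0.0065]
tool_rot: [[0.959, 0.284, 0.001], [0.284, -0.959, -0.001], [0.0, 0.001, -1.0]]
ft_force: [-0.7, -0.3, 3.7]
grip_width: 0.066
gripper_force: 2.0
```

>>> arm_command --deltas '[{"rx": 0, "ry": 0, "rz": 0, "dx": 0, "dy": 0, "dz": -0.0018, "fingers": 0.066}, {"rx": 0, "ry": 0, "rz": 0, "dx": 0, "dy": 0, "dz": 0, "fingers": 0.05}, {"rx": 0, "ry": 0, "rz": 0, "dx": 0, "dy": 0, "dz": 0, "fingers": 0.05}, {"rx": 0, "ry": 0, "rz": 0, "dx": 0, "dy": 0, "dz": 0, "fingers": 0.05}, {"rx": 0, "ry": 0, "rz": 0, "dx": 0, "dy": 0, "dz": 0, "fingers": 0.05}]' --squeeze 90

```text
time_s: 13.85
position: [0.5688, 0.0396, -0.0043]
tool_rot: [[0.959, 0.284, 0.001], [0.284, -0.959, -0.0], [0.001, 0.001, -1.0]]
ft_force: [-2.3, 2.0, 7.5]
grip_width: 0.0589
gripper_force: 97.7
```

```bash
python3 - <<'E'
from h import *
T=np.load("t1.npy",allow_pickle=True).item()["color"];S=np.load("s1.npy",allow_pickle=True).item()["color"]
a=cv2.resize(T[215:275,395:440],None,fx=9,fy=9,interpolation=cv2.INTER_CUBIC)
b=cv2.resize(S[300:350,255:320],None,fx=6,fy=6,interpolation=cv2.INTER_CUBIC)
b=cv2.copyMakeBorder(b,0,240,0,0,cv2.BORDER_CONSTANT);cv2.imwrite("pics/x5.png",np.hstack([a,b]))
E
```

```text
(no output)
```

View pics/x5.png

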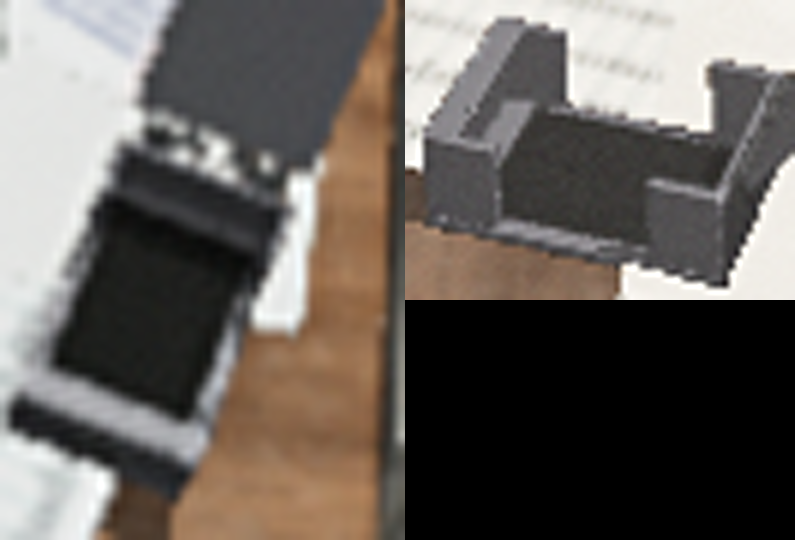

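>>> arm_command --deltas '[{"rx": 0, "ry": 0, "rz": 0, "dx": 0, "dy": 0, "dz": -0.01, "fingers": 0.05}, {"rx": 0, "ry": 0, "rz": 0, "dx": 0, "dy": 0, "dz": -0.02, "fingers": 0.05}, {"rx": 0, "ry": 0, "rz": 0, "dx": 0, "dy": 0, "dz": -0.03, "fingers": 0.05}, {"rx": 0, "ry": 0, "rz": 0, "dx": 0, "dy": 0, "dz": -0.03, "fingers": 0.05}, {"rx": 0, "ry": 0, "rz": 0, "dx": 0, "dy": 0, "dz": -0.03, "fingers": 0.05}, {"rx": 0, "ry": 0, "rz": 0, "dx": 0, "dy": 0, "dz": -0.02, "fingers": 0.05}]'

```text
time_s: 14.45
position: [0.5689, 0.0393, 0.1372]
tool_rot: [[0.959, 0.284, 0.002], [0.284, -0.959, -0.001], [0.001, 0.002, -1.0]]
ft_force: [0.6, -0.8, -2.8]
grip_width: 0.0589
gripper_force: 97.4
```

```bash
cat > fit2.py <<'E'
from h import *
from scipy.optimize import least_squares
np.set_printoptions(precision=4,suppress=True)
T=np.load("t1.npy",allow_pickle=True).item();S=np.load("s1.npy",allow_pickle=True).item()
s=lambda x,y:np.array([x/6+255-.4,y/6+300-.4]);t=lambda x,y:np.array([x/9+395-.4,y/9+215-.4]);u=lambda x,y:np.array([x/5+310-.4,y/5+180-.4])
a,b,c=.059,.0375,.029
obs=[(S,s(22,222),(-a,-b,0)),(S,s(22,139),(-a,-b,.043)),(S,s(98,20),(-a,b,.043)),(S,s(90,150),(-c,-b,.043)),(S,s(160,32),(-c,b,.043)),(S,s(243,182),(c,-b,.043)),(S,s(305,65),(c,b,.043)),(S,s(317,190),(a,-b,.043)),(S,s(320,286),(a,-b,0)),
(T,t(12,397),(-a,b,.043)),(T,t(197,465),(-a,-b,.043)),(T,t(12,430),(-a,b,0)),(T,t(178,500),(-a,-b,0)),(T,t(27,370),(-.045,b,.043)),(T,t(215,435),(-.045,-b,.043)),(T,t(122,150),(a,b,.043)),(T,t(287,205),(a,-b,.043))]
def res(p,sel=None):
    R=Ro.from_euler("z",p[2]).as_matrix();return np.concatenate([proj(C,np.r_[p[:2],0]+R@np.array(m))-v for C,v,m in obs if sel is None or C is sel])
for sel in (None,S,T):
    f=least_squares(res,[.49,-.26,-.28],loss="soft_l1",args=(sel,));print(f.x,np.degrees(f.x[2]),f.fun.reshape(-1,2).round(1).tolist())
f=least_squares(res,[.49,-.26,-.28],loss="soft_l1")
x,y,w=f.x;R=Ro.from_euler("z",w).as_matrix()
g=lambda q:np.concatenate([proj(T,np.r_[x,y,0]+R@np.array([.064-q[1]*np.cos(q[0]),yy,.0455+q[1]*np.sin(q[0])]))-v for yy,v in((b,u(553,97)),(-b,u(655,127)))]+[proj(S,np.r_[x,y,0]+R@np.array([.064-q[1]*np.cos(q[0]),yy,.0455+q[1]*np.sin(q[0])]))-v for yy,v in((b,np.array([567/5+239.6,207/5+239.6])),)])
k=least_squares(g,[2.2,.125]);print(k.x,k.fun)
E
python3 fit2.py
```

```text
[ 0.4893 -0.2606 -0.2733] -15.656336107574832 [[-0.4, 0.8], [-1.6, -0.7], [-1.5, -1.5], [-0.1, 0.0], [0.2, -1.3], [-0.4, -0.3], [-0.1, -2.3], [0.6, 1.1], [0.4, 0.7], [0.4, -0.6], [0.6, 0.0], [-1.3, 0.1], [0.5, 0.3], [0.1, -1.2], [-0.1, -0.2], [-0.4, -2.4], [1.5, -0.7]]
[ 0.49   -0.2613 -0.2801] -16.04668633714306 [[-0.2, 0.9], [-1.3, -0.6], [-1.0, -1.4], [0.1, 0.2], [0.6, -1.1], [-0.3, 0.0], [0.2, -2.1], [0.8, 1.4], [0.5, 1.1]]
[ 0.4875 -0.2599 -0.2689] -15.409070675255853 [[0.2, -0.1], [0.4, 0.5], [-1.5, 0.6], [0.3, 0.8], [-0.1, -0.7], [-0.2, 0.2], [-0.7, -2.0], [1.2, -0.3]]
[2.2399 0.1187] [-0.3976 -1.0383  0.0625  0.9253  0.0141  0.0036]
```

```bash
cat >> h.py <<'E'
CC=np.array([.489,-.2606]);CY=-15.7
OFF=np.array([0,0,-.0043])
def pose(t,xb,zb,yo=0):
    """TCP pose for the pile in case: tilt t deg, front-bottom corner xb,zb mm"""
    c,s=np.cos(np.radians(t)),np.sin(np.radians(t));m=np.array([xb/1e3+.05*c,yo/1e3,.006+zb/1e3+.05*s])
    R=tool(CY,t);return np.r_[CC,0]+Rz(CY)@m-R@OFF,R
E
python3 - <<'E'
from h import *
p,R=pose(25,-29.5,60);print(p)
plan(p,R,n=12)
E
```

```text
[ 0.5059748  -0.2653714   0.08323379]
n=12 r=[-0.0101, 0.0352, 0.0461] d=[-0.007, 0.0253, 0.0038]
```

>>> arm_command --deltas '[{"rx": -0.0101, "ry": 0.0352, "rz": 0.0461, "dx": -0.007, "dy": 0.0253, "dz": 0.0038, "fingers": 0.05}, {"rx": -0.0101, "ry": 0.0352, "rz": 0.0461, "dx": -0.007, "dy": 0.0253, "dz": 0.0038, "fingers": 0.05}, {"rx": -0.0101, "ry": 0.0352, "rz": 0.0461, "dx": -0.007, "dy": 0.0253, "dz": 0.0038, "fingers": 0.05}, {"rx": -0.0101, "ry": 0.0352, "rz": 0.0461, "dx": -0.007, "dy": 0.0253, "dz": 0.0038, "fingers": 0.05}, {"rx": -0.0101, "ry": 0.0352, "rz": 0.0461, "dx": -0.007, "dy": 0.0253, "dz": 0.0038, "fingers": 0.05}, {"rx": -0.0101, "ry": 0.0352, "rz": 0.0461, "dx": -0.007, "dy": 0.0253, "dz": 0.0038, "fingers": 0.05}, {"rx": -0.0101, "ry": 0.0352, "rz": 0.0461, "dx": -0.007, "dy": 0.0253, "dz": 0.0038, "fingers": 0.05}, {"rx": -0.0101, "ry": 0.0352, "rz": 0.0461, "dx": -0.007, "dy": 0.0253, "dz": 0.0038, "fingers": 0.05}, {"rx": -0.0101, "ry": 0.0352, "rz": 0.0461, "dx": -0.007, "dy": 0.0253, "dz": 0.0038, "fingers": 0.05}, {"rx": -0.0101, "ry": 0.0352, "rz": 0.0461, "dx": -0.007, "dy": 0.0253, "dz": 0.0038, "fingers": 0.05}, {"rx": -0.0101, "ry": 0.0352, "rz": 0.0461, "dx": -0.007, "dy": 0.0253, "dz": 0.0038, "fingers": 0.05}, {"rx": -0.0101, "ry": 0.0352, "rz": 0.0461, "dx": -0.007, "dy": 0.0253, "dz": 0.0038, "fingers": 0.05}]'

```text
time_s: 15.65
position: [0.5053, -0.2656, 0.0804]
tool_rot: [[0.873, -0.272, 0.406], [-0.247, -0.962, -0.115], [0.421, -0.0, -0.907]]
ft_force: [1.3, -0.7, -2.3]
grip_width: 0.0587
gripper_force: 97.3
```

```bash
python3 - <<'E'
from h import *
np.set_printoptions(precision=4,suppress=True)
o=env.observe();print(o["position"],o["time_s"],o["ft_force"])
plan(*pose(25,-29.5,20),n=4)
E
```

```text
[ 0.5053 -0.2656  0.0804] 15.65 [ 1.3079 -0.6828 -2.2954]
n=4 r=[0.0002, 0.0003, -0.0005] d=[-0.0038, -0.0001, 0.0085]
```

>>> arm_command --deltas '[{"rx": 0, "ry": 0, "rz": 0, "dx": -0.0038, "dy": 0, "dz": 0.0085, "fingers": 0.05}, {"rx": 0, "ry": 0, "rz": 0, "dx": -0.0038, "dy": 0, "dz": 0.0085, "fingers": 0.05}, {"rx": 0, "ry": 0, "rz": 0, "dx": -0.0038, "dy": 0, "dz": 0.0085, "fingers": 0.05}, {"rx": 0, "ry": 0, "rz": 0, "dx": -0.0038, "dy": 0, "dz": 0.0085, "fingers": 0.05}, {"rx": 0, "ry": 0, "rz": 0, "dx": 0, "dy": 0, "dz": 0, "fingers": 0.05}]'

```text
time_s: 16.15
position: [0.5064, -0.2638, 0.0418]
tool_rot: [[0.874, -0.269, 0.403], [-0.245, -0.963, -0.112], [0.419, -0.001, -0.908]]
ft_force: [-0.3, 0.6, -3.0]
grip_width: 0.059
gripper_force: 97.2
```

```bash
python3 - <<'E'
from h import *
np.set_printoptions(precision=4,suppress=True)
o=env.observe();p=np.array(o["position"]);R=np.array(o["tool_rot"])
T=env.get_image("top");S=env.get_image("side")
print(pose(25,-29.5,20)[0]-p)
a=T["color"][215:280,390:450];b=S["color"][285:350,255:340]
a=cv2.resize(a,None,fx=5,fy=5,interpolation=cv2.INTER_CUBIC);b=cv2.resize(b,None,fx=5,fy=5,interpolation=cv2.INTER_CUBIC)
D=R@np.diag([1,-1,-1.]) # pile axes
def P(x,y,z):return p+R@OFF+D@np.array([x,y,z])/1e3
for im,I,off,sg in((T,a,(390,215),1),(S,b,(255,285),1)):
    for m in [(-50,-30,0),(-50,-30,30),(-50,30,30),(50,-30,30),(50,-30,0),(50,30,30),(-50,30,0)]:
        q=((proj(im,P(*m))+.4-off)*5).astype(int);cv2.circle(I,tuple(q.tolist()),2,(0,0,255),-1)
    for m in [(-59,-37.5,43),(-59,37.5,43),(59,-37.5,43),(59,-37.5,0),(-59,-37.5,0),(-45,-37.5,43),(-45,37.5,43)]:
        q=((proj(im,np.r_[CC,0]+Rz(CY)@np.array(m)/1e3)+.4-off)*5).astype(int);cv2.circle(I,tuple(q.tolist()),2,(0,255,0),-1)
cv2.imwrite("pics/x6.png",np.hstack([a,b]))
plan(*pose(25,-29.5,7),n=3)
E
```

```text
[-0.0004 -0.0016  0.0014]
n=3 r=[-0.0001, 0.0008, 0.0002] d=[-0.002, 0.0004, 0.0038]
```

View pics/x6.png

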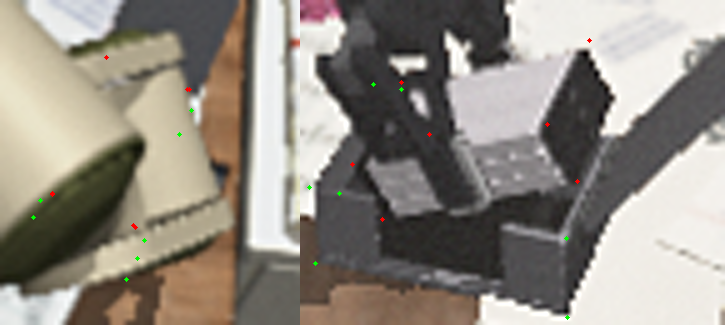

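>>> arm_command --deltas '[{"rx": 0, "ry": 0.001, "rz": 0, "dx": -0.002, "dy": 0.0004, "dz": 0.0038, "fingers": 0.05}, {"rx": 0, "ry": 0.001, "rz": 0, "dx": -0.002, "dy": 0.0004, "dz": 0.0038, "fingers": 0.05}, {"rx": 0, "ry": 0.001, "rz": 0, "dx": -0.002, "dy": 0.0004, "dz": 0.0038, "fingers": 0.05}, {"rx": 0, "ry": 0, "rz": 0, "dx": 0, "dy": 0, "dz": 0, "fingers": 0.05}]'

```text
time_s: 16.65
position: [0.5054, -0.2652, 0.0297]
tool_rot: [[0.872, -0.271, 0.407], [-0.246, -0.963, -0.113], [0.422, -0.001, -0.906]]
ft_force: [2.7, 4.0, -4.4]
grip_width: 0.059
gripper_force: 97.2
```

```bash
python3 - <<'E'
from h import *
np.set_printoptions(precision=4,suppress=True)
o=env.observe();p=np.array(o["position"])
print(Rz(-CY)@(pose(25,-29.5,7)[0]-p),Rz(-CY)@np.array(o["ft_force"]))
plan(*pose(25,-39,2.),n=4)
E
```

```text
[ 0.0006 -0.      0.0006] [ 1.5596  4.5449 -4.4235]
n=4 r=[-0.0003, 0.0001, -0.0002] d=[-0.0025, 0.0, 0.0001]
```

>>> arm_command --deltas '[{"rx": 0, "ry": 0, "rz": 0, "dx": 0, "dy": -0.001, "dz": 0, "fingers": 0.05}, {"rx": 0, "ry": 0, "rz": 0, "dx": -0.0025, "dy": 0, "dz": 0, "fingers": 0.05}, {"rx": 0, "ry": 0, "rz": 0, "dx": -0.0025, "dy": 0, "dz": 0, "fingers": 0.05}]'

```text
time_s: 16.95
position: [0.5013, -0.2638, 0.0283]
tool_rot: [[0.872, -0.271, 0.408], [-0.245, -0.963, -0.115], [0.424, 0.001, -0.906]]
ft_force: [0.6, 0.1, -3.8]
grip_width: 0.0587
gripper_force: 97.5
```

>>> arm_command --deltas '[{"rx": 0, "ry": 0, "rz": 0, "dx": -0.0025, "dy": 0, "dz": 0, "fingers": 0.05}, {"rx": 0, "ry": 0, "rz": 0, "dx": -0.0025, "dy": 0, "dz": 0, "fingers": 0.05}, {"rx": 0, "ry": 0, "rz": 0, "dx": 0, "dy": 0, "dz": 0, "fingers": 0.05}]'

```text
time_s: 17.25
position: [0.4967, -0.2624, 0.0259]
tool_rot: [[0.872, -0.271, 0.407], [-0.246, -0.963, -0.115], [0.423, -0.0, -0.906]]
ft_force: [-0.3, -0.2, -3.9]
grip_width: 0.0588
gripper_force: 97.5
```

```bash
python3 - <<'E'
from h import *
np.set_printoptions(precision=4,suppress=True)
o=env.observe();p=np.array(o["position"])
print(Rz(-CY)@(pose(25,-39,2,1)[0]-p),Rz(-CY)@np.array(o["ft_force"]))
a=plan(*pose(20,-41.5,1,1),n=2)
b=plan(*pose(15,-44.2,.5,1),n=2,p0=a[0],R0=a[1])
E
```

```text
[ 0.0002  0.0006 -0.0007] [-0.2482 -0.3281 -3.9082]
n=2 r=[0.0001, -0.0438, -0.0002] d=[-0.0016, -0.0003, 0.0025]
n=2 r=[-0.0, -0.0436, 0.0] d=[-0.0016, 0.0, 0.002]
```

Free so far. Start lowering the far end.

>>> arm_command --deltas '[{"rx": 0, "ry": -0.0438, "rz": 0, "dx": -0.0016, "dy": -0.0002, "dz": 0.0025, "fingers": 0.05}, {"rx": 0, "ry": -0.0438, "rz": 0, "dx": -0.0016, "dy": 0, "dz": 0.0025, "fingers": 0.05}, {"rx": 0, "ry": 0, "rz": 0, "dx": 0, "dy": 0, "dz": 0, "fingers": 0.05}]'

```text
time_s: 17.55
position: [0.4965, -0.2621, 0.0202]
tool_rot: [[0.905, -0.27, 0.329], [-0.254, -0.963, -0.093], [0.342, 0.0, -0.94]]
ft_force: [-1.2, -0.6, -3.6]
grip_width: 0.0591
gripper_force: 97.6
```

```bash
python3 - <<'E'
from h import *
np.set_printoptions(precision=4,suppress=True)
o=env.observe();p=np.array(o["position"])
print(Rz(-CY)@(pose(20,-41.5,1,1)[0]-p),Rz(-CY)@np.array(o["ft_force"]))
b=plan(*pose(15,-44.2,.5,1),n=2)
b=plan(*pose(10,-46.6,.5,1),n=2,p0=b[0],R0=b[1])
b=plan(*pose(5,-48.5,.5,1),n=2,p0=b[0],R0=b[1])
b=plan(*pose(0,-50,.8,1),n=2,p0=b[0],R0=b[1])
E
```

```text
[-0.0007  0.0004 -0.0001] [-1.0441 -0.8993 -3.586 ]
n=2 r=[0.0001, -0.0436, 0.0002] d=[-0.0019, -0.0002, 0.0019]
n=2 r=[-0.0, -0.0436, -0.0] d=[-0.0014, 0.0, 0.0019]
n=2 r=[-0.0, -0.0436, 0.0] d=[-0.0012, 0.0, 0.002]
n=2 r=[-0.0, -0.0436, -0.0] d=[-0.001, -0.0, 0.002]
```

>>> arm_command --deltas '[{"rx": 0, "ry": -0.0436, "rz": 0, "dx": -0.0018, "dy": 0, "dz": 0.0019, "fingers": 0.05}, {"rx": 0, "ry": -0.0436, "rz": 0, "dx": -0.0018, "dy": 0, "dz": 0.0019, "fingers": 0.05}, {"rx": 0, "ry": 0, "rz": 0, "dx": 0, "dy": 0, "dz": 0, "fingers": 0.05}]'

```text
time_s: 17.85
position: [0.4947, -0.2616, 0.0156]
tool_rot: [[0.93, -0.27, 0.251], [-0.261, -0.963, -0.071], [0.261, 0.0, -0.965]]
ft_force: [-0.1, 0.5, -3.2]
grip_width: 0.0587
gripper_force: 97.5
```

>>> arm_command --deltas '[{"rx": 0, "ry": -0.0436, "rz": 0, "dx": -0.0014, "dy": 0, "dz": 0.0019, "fingers": 0.05}, {"rx": 0, "ry": -0.0436, "rz": 0, "dx": -0.0014, "dy": 0, "dz": 0.0019, "fingers": 0.05}, {"rx": 0, "ry": 0, "rz": 0, "dx": 0, "dy": 0, "dz": 0, "fingers": 0.05}]'

```text
time_s: 18.15
position: [0.493, -0.261, 0.0111]
tool_rot: [[0.948, -0.27, 0.17], [-0.266, -0.963, -0.047], [0.176, -0.0, -0.984]]
ft_force: [1.0, -0.7, -3.0]
grip_width: 0.0591
gripper_force: 97.5
```

>>> arm_command --deltas '[{"rx": 0, "ry": -0.0436, "rz": 0, "dx": -0.0012, "dy": 0, "dz": 0.002, "fingers": 0.05}, {"rx": 0, "ry": -0.0436, "rz": 0, "dx": -0.0012, "dy": 0, "dz": 0.002, "fingers": 0.05}, {"rx": 0, "ry": 0, "rz": 0, "dx": 0, "dy": 0, "dz": 0, "fingers": 0.05}]'

```text
time_s: 18.45
position: [0.4913, -0.2603, 0.0067]
tool_rot: [[0.959, -0.27, 0.087], [-0.269, -0.963, -0.024], [0.09, -0.001, -0.996]]
ft_force: [0.2, -0.0, -3.3]
grip_width: 0.0589
gripper_force: 97.5
```

```bash
python3 - <<'E'
from h import *
np.set_printoptions(precision=4,suppress=True)
o=env.observe();p=np.array(o["position"])
print(Rz(-CY)@(pose(5,-48.5,.5,1)[0]-p),Rz(-CY)@np.array(o["ft_force"]))
b=plan(*pose(0,-50,.8,1),n=2)
E
```

```text
[-0.0004  0.0001 -0.0001] [ 0.2303  0.0619 -3.2615]
n=2 r=[-0.0004, -0.0451, 0.0003] d=[-0.0012, -0.0001, 0.002]
```

>>> arm_command --deltas '[{"rx": 0, "ry": -0.0451, "rz": 0, "dx": -0.0012, "dy": 0, "dz": 0.002, "fingers": 0.05}, {"rx": 0, "ry": -0.0451, "rz": 0, "dx": -0.0012, "dy": 0, "dz": 0.002, "fingers": 0.05}, {"rx": 0, "ry": 0, "rz": 0, "dx": 0, "dy": 0, "dz": 0, "fingers": 0.05}]'

```text
time_s: 18.75
position: [0.4891, -0.2597, 0.0024]
tool_rot: [[0.963, -0.27, 0.0], [-0.27, -0.963, 0.001], [-0.0, -0.001, -1.0]]
ft_force: [0.1, 0.0, -3.9]
grip_width: 0.0585
gripper_force: 97.5
```

>>> arm_command --deltas '[{"rx": 0, "ry": 0, "rz": 0, "dx": 0, "dy": 0, "dz": 0.001, "fingers": 0.05}, {"rx": 0, "ry": 0, "rz": 0, "dx": 0, "dy": 0, "dz": 0, "fingers": 0.05}]'

```text
time_s: 18.95
position: [0.4885, -0.2597, 0.0018]
tool_rot: [[0.963, -0.271, -0.001], [-0.271, -0.963, 0.001], [-0.001, -0.0, -1.0]]
ft_force: [0.0, -0.8, -2.2]
grip_width: 0.059
gripper_force: 97.5
```

>>> arm_command --deltas '[{"rx": 0, "ry": 0, "rz": 0, "dx": 0, "dy": 0, "dz": 0, "fingers": 0.074}, {"rx": 0, "ry": 0, "rz": 0, "dx": 0, "dy": 0, "dz": 0, "fingers": 0.074}, {"rx": 0, "ry": 0, "rz": 0, "dx": 0, "dy": 0, "dz": 0, "fingers": 0.074}, {"rx": 0, "ry": 0, "rz": 0, "dx": 0, "dy": 0, "dz": -0.01, "fingers": 0.074}, {"rx": 0, "ry": 0, "rz": 0, "dx": 0, "dy": 0, "dz": -0.02, "fingers": 0.074}, {"rx": 0, "ry": 0, "rz": 0, "dx": 0, "dy": 0, "dz": -0.04, "fingers": 0.074}, {"rx": 0, "ry": 0, "rz": 0, "dx": 0, "dy": 0, "dz": -0.05, "fingers": 0.074}, {"rx": 0, "ry": 0, "rz": 0, "dx": 0, "dy": 0, "dz": -0.05, "fingers": 0.074}, {"rx": 0, "ry": 0, "rz": 0, "dx": 0, "dy": 0, "dz": -0.05, "fingers": 0.0}, {"rx": 0, "ry": 0, "rz": 0, "dx": 0, "dy": 0, "dz": -0.01, "fingers": 0.0}]' --squeeze 30

```text
time_s: 19.95
position: [0.4904, -0.2608, 0.2386]
tool_rot: [[0.963, -0.271, 0.007], [-0.27, -0.963, -0.007], [0.008, 0.005, -1.0]]
ft_force: [-0.2, -1.1, -0.4]
grip_width: 0.0462
gripper_force: 0.0
```

```bash
python3 - <<'E'
from h import *
np.set_printoptions(precision=4,suppress=True)
o=env.observe();print(o["position"])
S=env.get_image("side");T=env.get_image("top")
np.save("s4.npy",S,allow_pickle=True)
cs=np.r_[CC,0]+Rz(CY)@np.array([0,0,.006])
for q in["drive_3","case_seat"]:
  for im in(S,T):print(q,[(x["location"],round(x["p"],2)) for x in env.tip_of(q,im)[:2]],[(np.round(x["box"]),round(x["p"],2)) for x in env.look_for(q,im)[:1]])
print("expected origin px, drive_1, drive_3",proj(S,cs),proj(S,cs+[0,0,.02]))
for m in[(-50,-30),(50,-30),(-50,30),(50,30)]:print(m,proj(S,np.r_[CC,0]+Rz(CY)@np.array([m[0]/1e3,m[1]/1e3,.036])))
w=lambda X,z:np.r_[CC,0]+Rz(CY)@np.array([X,0,z])
plan(w(.168,.22),tool(CY),n=6);print(w(.168,.115))
E
```

```text
[ 0.4904 -0.2608  0.2386]
drive_3 [([287.8, 323.2], 0.94), ([287.9, 329.4], 0.66)] [(array([266., 311., 310., 335.]), 0.63)]
drive_3 [([255.2, 212.7], 0.42)] [(array([402., 237., 424., 262.]), 0.96)]
case_seat [([290.8, 329.2], 0.96)] [(array([257., 281., 353., 347.]), 0.59)]
case_seat [([409.5, 252.4], 0.59)] [(array([395., 230., 432., 271.]), 0.53)]
expected origin px, drive_1, drive_3 [288.237  329.2237] [287.9533 322.2037]
(-50, -30) [261.9005 323.1534]
(50, -30) [304.9966 331.8105]
(-50, 30) [271.9151 306.5003]
(50, 30) [313.0548 314.289 ]
n=6 r=[-0.0001, 0.0006, -0.0] d=[0.028, 0.0001, 0.0017]
[ 0.6507 -0.3061  0.115 ]
```

>>> arm_command --deltas '[{"rx": 0, "ry": 0, "rz": 0, "dx": 0.028, "dy": 0, "dz": 0, "fingers": 0.0}, {"rx": 0, "ry": 0, "rz": 0, "dx": 0.028, "dy": 0, "dz": 0, "fingers": 0.0}, {"rx": 0, "ry": 0, "rz": 0, "dx": 0.028, "dy": 0, "dz": 0, "fingers": 0.0}, {"rx": 0, "ry": 0, "rz": 0, "dx": 0.028, "dy": 0, "dz": 0, "fingers": 0.0}, {"rx": 0, "ry": 0, "rz": 0, "dx": 0.028, "dy": 0, "dz": 0, "fingers": 0.0}, {"rx": 0, "ry": 0, "rz": 0, "dx": 0.028, "dy": 0, "dz": 0, "fingers": 0.0}, {"rx": 0, "ry": 0, "rz": 0, "dx": 0, "dy": 0, "dz": 0, "fingers": 0.0}, {"rx": 0, "ry": 0, "rz": 0, "dx": 0, "dy": 0, "dz": 0.04, "fingers": 0.0}, {"rx": 0, "ry": 0, "rz": 0, "dx": 0, "dy": 0, "dz": 0.04, "fingers": 0.0}, {"rx": 0, "ry": 0, "rz": 0, "dx": 0, "dy": 0, "dz": 0.04, "fingers": 0.0}, {"rx": 0, "ry": 0, "rz": 0, "dx": 0, "dy": 0, "dz": 0, "fingers": 0.0}]'

```text
time_s: 21.55
position: [0.6478, -0.3038, 0.1052]
tool_rot: [[0.962, -0.271, -0.012], [-0.271, -0.963, 0.007], [-0.014, -0.004, -1.0]]
ft_force: [-0.5, 0.4, 0.3]
grip_width: 0.0001
gripper_force: 0.0
```

>>> arm_command --deltas '[{"rx": 0, "ry": 0, "rz": 0, "dx": -0.012, "dy": 0, "dz": -0.005, "fingers": 0.0}, {"rx": 0, "ry": 0, "rz": 0, "dx": -0.012, "dy": 0, "dz": -0.005, "fingers": 0.0}, {"rx": 0, "ry": 0, "rz": 0, "dx": -0.012, "dy": 0, "dz": -0.005, "fingers": 0.0}, {"rx": 0, "ry": 0, "rz": 0, "dx": -0.012, "dy": 0, "dz": 0, "fingers": 0.0}, {"rx": 0, "ry": 0, "rz": 0, "dx": -0.012, "dy": 0, "dz": 0, "fingers": 0.0}, {"rx": 0, "ry": 0, "rz": 0, "dx": -0.012, "dy": 0, "dz": 0, "fingers": 0.0}, {"rx": 0, "ry": 0, "rz": 0, "dx": -0.012, "dy": 0, "dz": 0, "fingers": 0.0}, {"rx": 0, "ry": 0, "rz": 0, "dx": -0.012, "dy": 0, "dz": 0, "fingers": 0.0}]'

```text
time_s: 22.35
position: [0.5619, -0.2813, 0.1361]
tool_rot: [[0.963, -0.27, 0.014], [-0.27, -0.963, -0.01], [0.016, 0.006, -1.0]]
ft_force: [0.5, -0.2, 5.5]
grip_width: -0.0002
gripper_force: 0.1
```

>>> arm_command --deltas '[{"rx": 0, "ry": 0, "rz": 0, "dx": -0.012, "dy": 0, "dz": 0, "fingers": 0.0}, {"rx": 0, "ry": 0, "rz": 0, "dx": -0.012, "dy": 0, "dz": 0, "fingers": 0.0}, {"rx": 0, "ry": 0, "rz": 0, "dx": -0.012, "dy": 0, "dz": 0, "fingers": 0.0}]'

```text
time_s: 22.65
position: [0.5238, -0.2701, 0.1294]
tool_rot: [[0.963, -0.271, 0.001], [-0.271, -0.963, -0.002], [0.002, 0.002, -1.0]]
ft_force: [1.0, 0.5, 0.3]
grip_width: -0.0
gripper_force: 0.4
```

```bash
python3 - <<'E'
from h import *
S=env.get_image("side");o=env.observe();print(o["position"],o["ft_force"])
for q in["case_lid","case"]:print(q,[(np.round(x["box"]).tolist(),round(x["p"],2)) for x in env.look_for(q,S)[:2]])
for a in (40,60,80,100):
  L=.132;c=[proj(S,np.r_[CC,0]+Rz(CY)@np.array([.064-L*np.cos(np.radians(a)),y,.0455+L*np.sin(np.radians(a))])).round() for y in(-.0375,.0375)];print(a,c)
E
```

```text
[ 0.52239294 -0.26959516  0.12924844] [ 0.91876561 -0.09938248  0.02675536]
case_lid [([282.0, 274.0, 323.0, 329.0], 0.82)]
case [([319.0, 190.0, 328.0, 207.0], 0.73), ([258.0, 274.0, 321.0, 348.0], 0.67)]
40 [array([264., 291.]), array([277., 272.])]
60 [array([279., 282.]), array([291., 263.])]
80 [array([298., 279.]), array([309., 260.])]
100 [array([320., 283.]), array([330., 263.])]
```

>>> arm_command --deltas '[{"rx": 0, "ry": 0, "rz": 0, "dx": -0.011, "dy": 0, "dz": 0.006, "fingers": 0.0}, {"rx": 0, "ry": 0, "rz": 0, "dx": -0.011, "dy": 0, "dz": 0.006, "fingers": 0.0}, {"rx": 0, "ry": 0, "rz": 0, "dx": -0.011, "dy": 0, "dz": 0.006, "fingers": 0.0}, {"rx": 0, "ry": 0, "rz": 0, "dx": -0.011, "dy": 0, "dz": 0.006, "fingers": 0.0}, {"rx": 0, "ry": 0, "rz": 0, "dx": -0.005, "dy": 0, "dz": 0.01, "fingers": 0.0}, {"rx": 0, "ry": 0, "rz": 0, "dx": -0.005, "dy": 0, "dz": 0.01, "fingers": 0.0}, {"rx": 0, "ry": 0, "rz": 0, "dx": -0.005, "dy": 0, "dz": 0.01, "fingers": 0.0}, {"rx": 0, "ry": 0, "rz": 0, "dx": 0, "dy": 0, "dz": 0, "fingers": 0.0}]'

```text
time_s: 23.6
position: [0.4667, -0.2537, 0.0726]
tool_rot: [[0.963, -0.271, -0.003], [-0.271, -0.963, 0.001], [-0.003, -0.0, -1.0]]
ft_force: [-0.7, 0.2, 0.5]
grip_width: 0.0002
gripper_force: 0.0
```

>>> arm_command --deltas '[{"rx": 0, "ry": 0, "rz": 0, "dx": -0.002, "dy": 0, "dz": 0.007, "fingers": 0.0}, {"rx": 0, "ry": 0, "rz": 0, "dx": -0.002, "dy": 0, "dz": 0.007, "fingers": 0.0}, {"rx": 0, "ry": 0, "rz": 0, "dx": 0, "dy": 0, "dz": 0.006, "fingers": 0.0}, {"rx": 0, "ry": 0, "rz": 0, "dx": 0, "dy": 0, "dz": 0.002, "fingers": 0.0}, {"rx": 0, "ry": 0, "rz": 0, "dx": 0, "dy": 0, "dz": 0, "fingers": 0.0}]'

```text
time_s: 24.1
position: [0.4627, -0.2525, 0.0504]
tool_rot: [[0.963, -0.271, -0.003], [-0.271, -0.963, 0.001], [-0.003, -0.0, -1.0]]
ft_force: [0.0, -0.8, -0.6]
grip_width: -0.0001
gripper_force: 0.0
```

>>> arm_command --deltas '[{"rx": 0, "ry": 0, "rz": 0, "dx": 0, "dy": 0, "dz": 0.0015, "fingers": 0.0}, {"rx": 0, "ry": 0, "rz": 0, "dx": 0, "dy": 0, "dz": 0.0015, "fingers": 0.0}, {"rx": 0, "ry": 0, "rz": 0, "dx": 0, "dy": 0, "dz": 0, "fingers": 0.0}]'

```text
time_s: 24.4
position: [0.463, -0.2527, 0.0484]
tool_rot: [[0.963, -0.271, -0.002], [-0.271, -0.963, -0.0], [-0.001, 0.001, -1.0]]
ft_force: [-1.3, 1.0, 6.0]
grip_width: 0.0001
gripper_force: 3.1
```

>>> arm_command --deltas '[{"rx": 0, "ry": 0, "rz": 0, "dx": 0, "dy": 0, "dz": 0.0015, "fingers": 0.0}, {"rx": 0, "ry": 0, "rz": 0, "dx": 0, "dy": 0, "dz": 0, "fingers": 0.0}, {"rx": 0, "ry": 0, "rz": 0, "dx": 0, "dy": 0, "dz": -0.01, "fingers": 0.0}, {"rx": 0, "ry": 0, "rz": 0, "dx": 0, "dy": 0, "dz": -0.03, "fingers": 0.0}, {"rx": 0, "ry": 0, "rz": 0, "dx": 0, "dy": 0, "dz": -0.04, "fingers": 0.0}, {"rx": 0, "ry": 0, "rz": 0, "dx": 0, "dy": 0, "dz": -0.04, "fingers": 0.0}, {"rx": 0, "ry": 0, "rz": 0, "dx": 0, "dy": 0, "dz": -0.04, "fingers": 0.0}, {"rx": 0, "ry": 0, "rz": 0, "dx": -0.02, "dy": 0, "dz": 0, "fingers": 0.0}, {"rx": 0, "ry": 0, "rz": 0, "dx": 0, "dy": 0, "dz": 0, "fingers": 0.0}]'

```text
time_s: 25.3
position: [0.443, -0.2468, 0.2074]
tool_rot: [[0.963, -0.271, -0.001], [-0.271, -0.963, -0.001], [-0.001, 0.001, -1.0]]
ft_force: [-0.1, -0.4, -0.4]
grip_width: -0.0001
gripper_force: 0.0
```

```bash
python3 - <<'E'
from h import *
S=env.get_image("side");T=env.get_image("top")
for q in["case_lid","drive_3","tag"]:
  for im in(S,T):print(q,[(np.round(x["box"]).tolist(),round(x["p"],2)) for x in env.look_for(q,im)[:2]])
for m in[(.064,-.0375,.049),(.064,.0375,.049),(-.068,-.0375,.049),(-.059,.0375,.049),(-.059,-.0375,0)]:print(m,proj(S,np.r_[CC,0]+Rz(CY)@np.array(m)).round())
S0=cv2.imread("pics/s0.png")
for n,q,r in[("sticky",(243,263),(280,291)),("stapler",(250,190),(292,215)),("scis",(248,213),(280,230)),("cards",(350,280),(430,312))]:
  d=cv2.absdiff(S["color"],S0)[q[1]:r[1],q[0]:r[0]];print(n,d.mean().round(2),(d.max(2)>40).sum())
# intensity profile of the case region: lid-top colour uniformity
lid=[proj(S,np.r_[CC,0]+Rz(CY)@np.array([x,y,.049])).astype(int) for x in(-.05,-.025,0,.025,.05) for y in(-.025,0,.025)]
print([S["color"][v[1],v[0]].tolist() for v in lid])
E
```

```text
case_lid [([254.0, 299.0, 318.0, 332.0], 0.81), ([270.0, 222.0, 279.0, 246.0], 0.69)]
case_lid [([398.0, 245.0, 426.0, 266.0], 0.79)]
drive_3 [([278.0, 329.0, 292.0, 336.0], 0.54), ([273.0, 332.0, 296.0, 342.0], 0.49)]
drive_3 []
tag [([320.0, 165.0, 327.0, 210.0], 0.78)]
tag [([242.0, 186.0, 258.0, 212.0], 0.58)]
(0.064, -0.0375, 0.049) [310. 331.]
(0.064, 0.0375, 0.049) [320. 309.]
(-0.068, -0.0375, 0.049) [253. 319.]
(-0.059, 0.0375, 0.049) [269. 299.]
(-0.059, -0.0375, 0) [258. 337.]
sticky 1.65 0
stapler 30.7 381
scis 57.8 377
cards 3.23 25
[[141, 135, 137], [141, 135, 138], [142, 136, 139], [161, 158, 161], [144, 139, 142], [146, 140, 145], [163, 157, 160], [139, 137, 139], [149, 145, 149], [142, 138, 140], [142, 138, 143], [147, 142, 146], [140, 137, 138], [141, 136, 140], [142, 137, 140]]
```

```bash
python3 - <<'E'
from h import *
T=env.get_image("top");T0=cv2.imread("pics/t0.png")
for n,(a,b,c,d) in {"stapler":(203,233,234,275),"scissors":(243,250,272,276),"cards":(370,158,400,210)}.items():
  e=cv2.absdiff(T["color"],T0)[b:d,a:c];print(n,e.mean().round(2),(e.max(2)>40).sum())
E
```

```text
stapler 4.68 0
scissors 7.05 5
cards 10.01 43
```

```bash
python3 -c "
from rig import env
print(env.close_job())"
```

```text
the job is handed in; nothing more can be done
None
```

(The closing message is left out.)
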